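# Put the chocolate counter's stock away

### The arm

A 6-joint arm with a two-finger parallel gripper is mounted at the origin on the work surface. World frame = base frame: x ahead of the robot, y to its left, z up, the work surface at z = 0. Lengths are in m, angles in rad, forces in N, time in s.
With the tool pointing down it reaches from about 0.25 to 0.725 m from the base axis. Payload 4 kg.
Tool frame: the origin (TCP) lies at the centre of the arm's flange, where the gripper is bolted on; the fingertips stand 173 mm ahead of it and the grasp point (between the pads) lies 155 mm ahead of it; z points along the fingers, y is the line along which they close (so a half turn about z gives the same grasp; the last joint's range is limited). The gripper opens to 85 mm and grips with 20 to 120 N. Pads are 22 mm wide; open, the fingers measure 114 mm over their backs; the gripper's body (76 mm by 85 mm) begins 54 mm behind the grasp point. The pads swing forward as they close: fully open they stand 13 mm farther back than shut.
Start: joints at [1.314, 0.241, 0.005, 1.335, 0, 1.571], TCP at [0.127, 0.484, 0.405] pointing down, gripper open.
Joint ranges: [-2.72, 2.72], [-1.05, 1.87], [-1.09, 1.28], [-1.99, 2.15], [-1.42, 1.44], [-3.14, 3.14]. Speed limits (rad/s): [2.79, 2.79, 3.14, 3.14, 3.14, 3.14].

### API

Orientations are given as a unit quaternion [x, y, z, w].
In Python, from workcell import robot gives the robot as it stands. The module is installed in compiled form; this text tells all that it offers.
- The arm moves only by the tool servo_tool, never from a script. Its argument "targets" is a list of rows, each an object with "linear": the shift along the tool's x, y, z each as a share of 100 cm, from -1 to 1, a list of three; "twist": the turn, a rotation vector about the tool's x, y, z each as a share of 2 rad, from -1 to 1, a list of three; "hand": the closure, from -1 (fully open) to 1 (shut). A call has 1 to 20 rows; each row shifts and turns the commanded pose from where the row before left it, along the tool's axes as they then stand; what a row does not reach is not made up. A row lasts 1/12 s, in which the tool goes at most 41.7 mm and 7.16 degrees, less where a joint would pass 70% of its speed; a pose out of reach is approached as far as the arm can. A call with a number of a shift or a turn outside -1 to 1 is refused whole. A call with a gripper value outside its range is refused whole. The fingers move at their own pace and stop on an object; the grip force is fixed at half the most. Time passes only in rows, so rows that do not move let the fingers close. It gives the time, the measured TCP pose, the force, the opening and the grip force at its end, in the units of the state.
- robot.get_state(): the state, without advancing time (a new reading comes with each control period).
- robot.camera(name): name is "scene" or "side" or "wrist"; returns a dict with "img" (420x560x3 uint8, red, green, blue), "depth" (420x560 float32, m along the optical axis (not along the pixel's ray), 0 where there is no reading), "camera_matrix" (3x3 intrinsics, pixels), "k1" (the pictures are not rectified: a ray, as slopes to the right and down, at radius r is drawn at 1 + k1 r^2 times it, then the intrinsics apply), "rvec" (rotation vector, rad) and "tvec" (3), from world to camera coordinates, as OpenCV has them. Camera axes: x right, y down, z forward; pixel columns grow to the right and rows downward; lengths in m; the calibration is good to about 2 mm. A picture is of the moment at which its call begins.
- robot.sign_off(): hands the job in; it is judged then, once.
Trained networks look in the newest picture that a camera, given by its name, has taken for a name from the list of things; names that differ only in an ending like _2 or _b are one class to them, and where a whole thing is asked for, a point or a joint stands for the part that bears it (a point fixed in the world has none). Each returns a list of dicts, best first, with "conf" (0 to 1); they miss things now and then, are a little off and sometimes report something else, mostly with a low value. They report only what shows in the picture. A call takes as long as a camera call.
- robot.regions_of(target, camera): "pixels" (420x560 bool, what is visible of it).
- robot.place_of(target, camera): "xyz" ([x, y, z] in m, in world coordinates, good to about 4 mm: a listed point, or the origin of a listed thing).
The state is a dict: "time": time; "qpos": joint angles; "qvel": joint speeds; "tau": joint torques, N m; "eef_pos": TCP position; "ee_rot": TCP orientation; "ft_force": force on the tool from outside, world axes, zero at the start; "ft_torque": the same for the moment, N m; "finger_gap": finger opening in m; "grip_force": force on a finger pad.
Only numpy, scipy, OpenCV 4.12 (cv2) and the standard library are available. Lean on these libraries where they do the work, as an engineer would, in place of code of your own. Each camera call takes 0.05 s, during which the arm holds its last target. There are 200 camera calls.

### The job

Put the stock on the chocolate counter away. Lay every flat carton down in a bay of its own in the wooden case, any that was left lying across the dividers too, see that nothing stands above the rim, and only then close the lid, gently and fully. Stand all the square tins upright and square in a neat row along the middle of the black shelf, one behind each price label, starting at the label next to the picture card and leaving none empty in between; do not knock over or shove aside the glass jar and the china dish that stand among them.

Things in the scene. Friction and masses are not known exactly. Their poses are not given: they have to be found in the camera images.
- case: Fixed open dark wooden case, outside 146 (x) x 228 (y) x 52 mm (rim), walls 8, floor 6 mm thick. Origin: centre of underside; x points to the hinge side. Dividers (4 mm thick, along x, tops at z = 30 mm) at y = -54, 0, 54 mm make four bays 130 x 50 mm, centred at y = -81, -27, 27, 81 mm; a carton goes in with its long side along x, held by its ends, with room for the fingers.
- lid (a joint): Angle of the case's lid: 0 closed on the rim, grows opening, 2.2 at most; starts at 1.9 to 2.1, leaning out past upright. A flat panel 146 x 228 x 8 mm, wooden frame, clear pane, brass tab (34 mm wide, 14 mm beyond the middle of the free edge). The friction hinge stays wherever left, even half closed, and yields to 1 to 3 N at the free edge.
- lid_hinge (a point): middle of the lid's hinge line, 53 mm above the counter on the case's +x rim (73 mm from the case's origin); the line runs along the case's y; the closed lid reaches from here 146 mm to the case's -x (axes as the case)
- lid_edge (a point): middle of the lid's free edge, on its outer (upper) face, 146 mm from the hinge line; moves with the lid
- carton0: One of up to four equal flat cardboard chocolate cartons, 66 (its x) x 42 (its y) x 34 mm (its z), 90 g, rigid, with a paper band round the middle; origin at its centre. If present it starts on the counter.
- carton1: One of up to four equal flat cardboard chocolate cartons, 66 (its x) x 42 (its y) x 34 mm (its z), 90 g, rigid, with a paper band round the middle; origin at its centre. If present it starts on the counter.
- carton2: One of up to four equal flat cardboard chocolate cartons, 66 (its x) x 42 (its y) x 34 mm (its z), 90 g, rigid, with a paper band round the middle; origin at its centre. If present it starts on the counter.
- carton3: One of up to four equal flat cardboard chocolate cartons, 66 (its x) x 42 (its y) x 34 mm (its z), 90 g, rigid, with a paper band round the middle; origin at its centre. If present it starts inside the case, left lying crosswise on top of the dividers, where it stands above the rim.
- tin0: One of up to four equal square steel tins, 60 x 60 x 58 mm high, 180 g, with a paper band, starting upright on the counter if present; origin: centre of its underside.
- tin1: One of up to four equal square steel tins, 60 x 60 x 58 mm high, 180 g, with a paper band, starting upright on the counter if present; origin: centre of its underside.
- tin2: One of up to four equal square steel tins, 60 x 60 x 58 mm high, 180 g, with a paper band, starting upright on the counter if present; origin: centre of its underside.
- tin3: One of up to four equal square steel tins, 60 x 60 x 58 mm high, 180 g, with a paper band, starting upright on the counter if present; origin: centre of its underside.
- shelf: Fixed low black counter shelf: board 140 (its x, depth) x 400 mm (its y), its top 45 mm above the origin, which lies on the counter under the board's centre. Four price labels on its front edge (-x side). A picture card stands on the board at y = 165 mm (84 mm wide along x, top 163 mm above the counter).
- place0 (a point): point on the board's top in the middle of its depth, behind price label 0, where the centre of a tin's underside belongs; label 0 is the one nearest the picture card, each next one is 72 mm farther from it (axes as the shelf)
- place1 (a point): point on the board's top in the middle of its depth, behind price label 1, where the centre of a tin's underside belongs; label 0 is the one nearest the picture card, each next one is 72 mm farther from it (axes as the shelf)
- place2 (a point): point on the board's top in the middle of its depth, behind price label 2, where the centre of a tin's underside belongs; label 0 is the one nearest the picture card, each next one is 72 mm farther from it (axes as the shelf)
- place3 (a point): point on the board's top in the middle of its depth, behind price label 3, where the centre of a tin's underside belongs; label 0 is the one nearest the picture card, each next one is 72 mm farther from it (axes as the shelf)
- jar: bystander among the stock: small corked glass jar, 54 mm wide, 56 mm high, origin under its base
- dish: bystander among the stock: white china dish, 68 mm wide, 30 mm high, origin under its base

How it is judged:
On the way, in this order (a step that is already met when the one before it is completed fails the run):
1. all cartons lie in the case's bays, below the rim, while the lid is still open (x of carton0 in the frame of case between -0.066 and 0.066 m and y of carton0 in the frame of case between -0.107 and 0.107 m and z of carton0 in the frame of case between 0.015 and 0.031 m and x of carton1 in the frame of case between -0.066 and 0.066 m and y of carton1 in the frame of case between -0.107 and 0.107 m and z of carton1 in the frame of case between 0.015 and 0.031 m and x of carton2 in the frame of case between -0.066 and 0.066 m and y of carton2 in the frame of case between -0.107 and 0.107 m and z of carton2 in the frame of case between 0.015 and 0.031 m and x of carton3 in the frame of case between -0.066 and 0.066 m and y of carton3 in the frame of case between -0.107 and 0.107 m and z of carton3 in the frame of case between 0.015 and 0.031 m and value of joint lid above 1.2 rad), for 0.2 s.
2. the lid is closed over them (x of carton0 in the frame of case between -0.066 and 0.066 m and y of carton0 in the frame of case between -0.107 and 0.107 m and z of carton0 in the frame of case between 0.015 and 0.031 m and x of carton1 in the frame of case between -0.066 and 0.066 m and y of carton1 in the frame of case between -0.107 and 0.107 m and z of carton1 in the frame of case between 0.015 and 0.031 m and x of carton2 in the frame of case between -0.066 and 0.066 m and y of carton2 in the frame of case between -0.107 and 0.107 m and z of carton2 in the frame of case between 0.015 and 0.031 m and x of carton3 in the frame of case between -0.066 and 0.066 m and y of carton3 in the frame of case between -0.107 and 0.107 m and z of carton3 in the frame of case between 0.015 and 0.031 m and value of joint lid below 0.05 rad), for 0.2 s.
At the end, for the whole second after the job is handed in: Each carton lies in a bay, its centre 15 to 31 mm above the case's underside; lid under 0.05 rad. Each tin stands at rest on the shelf, upright (0.1 rad), square (0.17 rad), within 18 mm of the place behind a label, labels filled without gaps from the card's end (all of step 2 and (horizontal distance between tin0 and place0 below 0.018 m or (horizontal distance between tin0 and place1 below 0.018 m and horizontal distance between any of tin1, tin2, tin3 and place0 below 0.018 m) or (horizontal distance between tin0 and place2 below 0.018 m and horizontal distance between any of tin1, tin2, tin3 and place1 below 0.018 m) or (horizontal distance between tin0 and place3 below 0.018 m and horizontal distance between any of tin1, tin2, tin3 and place2 below 0.018 m)) and angle between each of tin0, tin1, tin2, tin3's own z axis and vertical below 0.1 rad and z of tin0 in the frame of shelf between 0.04 and 0.05 m and linear speed of each of tin0, tin1, tin2, tin3 below 0.02 m/s and (angle between the x axis of tin0 and the x axis of shelf, either way round below 0.17 rad or angle between the x axis of tin0 and the y axis of shelf, either way round below 0.17 rad) and (horizontal distance between tin1 and place0 below 0.018 m or (horizontal distance between tin1 and place1 below 0.018 m and horizontal distance between any of tin0, tin2, tin3 and place0 below 0.018 m) or (horizontal distance between tin1 and place2 below 0.018 m and horizontal distance between any of tin0, tin2, tin3 and place1 below 0.018 m) or (horizontal distance between tin1 and place3 below 0.018 m and horizontal distance between any of tin0, tin2, tin3 and place2 below 0.018 m)) and z of tin1 in the frame of shelf between 0.04 and 0.05 m and (angle between the x axis of tin1 and the x axis of shelf, either way round below 0.17 rad or angle between the x axis of tin1 and the y axis of shelf, either way round below 0.17 rad) and (horizontal distance between tin2 and place0 below 0.018 m or (horizontal distance between tin2 and place1 below 0.018 m and horizontal distance between any of tin0, tin1, tin3 and place0 below 0.018 m) or (horizontal distance between tin2 and place2 below 0.018 m and horizontal distance between any of tin0, tin1, tin3 and place1 below 0.018 m) or (horizontal distance between tin2 and place3 below 0.018 m and horizontal distance between any of tin0, tin1, tin3 and place2 below 0.018 m)) and z of tin2 in the frame of shelf between 0.04 and 0.05 m and (angle between the x axis of tin2 and the x axis of shelf, either way round below 0.17 rad or angle between the x axis of tin2 and the y axis of shelf, either way round below 0.17 rad) and (horizontal distance between tin3 and place0 below 0.018 m or (horizontal distance between tin3 and place1 below 0.018 m and horizontal distance between any of tin0, tin1, tin2 and place0 below 0.018 m) or (horizontal distance between tin3 and place2 below 0.018 m and horizontal distance between any of tin0, tin1, tin2 and place1 below 0.018 m) or (horizontal distance between tin3 and place3 below 0.018 m and horizontal distance between any of tin0, tin1, tin2 and place2 below 0.018 m)) and z of tin3 in the frame of shelf between 0.04 and 0.05 m and (angle between the x axis of tin3 and the x axis of shelf, either way round below 0.17 rad or angle between the x axis of tin3 and the y axis of shelf, either way round below 0.17 rad)); the robot touches nothing.
It fails at once if the lid is slammed (closing faster than 3 rad/s) (velocity of joint lid below -3 rad/s).
It fails at once if the glass jar or the china dish is tipped over (more than 0.6 rad) or shoved more than 60 mm (angle between any of jar, dish's own z axis and vertical above 0.6 rad or distance of any of jar, dish from where it was at the start of the episode above 0.06 m).
Of carton0, carton1, carton2, carton3 only 2 to 4 are there at a start; the rules pass over those that are not, and their reading is None.
Of tin0, tin1, tin2, tin3 only 3 to 4 are there at a start; the rules pass over those that are not, and their reading is None.
At some moment in a run one of carton0, carton1, carton2 may be knocked a few centimetres aside while the robot is not near it.
Once in a run the grip may slacken for a moment while it holds something.
It also fails if it takes over 210 s, if anything falls off the work surface, if the arm or the gripper's body presses on something with over 40 N, if the wrist force passes 120 N, or if a joint passes its speed limit or range.

## Working session

There is one attempt and no reset: what is moved stays moved. The work goes in short steps, Python scripts to look and compute and a tool call to move; the robot and the scene stay as the last step left them, time stands still between calls to the robot, and variables do not carry over. Pictures are saved under pics/ and viewed, at most 14 in all, crops included, and the job is handed in when it is done.

Besides the shell and the picture viewer there is one more tool, called after ">>>" by a JSON object that holds its "fn" and its "kwargs". servo_tool: Moves the arm, as the interface text tells. Its arguments: {"type":"object","properties":{"targets":{"type":"array"}},"required":["targets"]}

```bash
mkdir -p pics; cat > h.py <<'E'
import numpy as np, cv2
from scipy.spatial.transform import Rotation as R
from workcell import robot
def cam(n):
    c=robot.camera(n); return c
def world(c,mask=None):
    d=c["depth"]; K=c["camera_matrix"]; k1=c["k1"]
    h,w=d.shape; u,v=np.meshgrid(np.arange(w),np.arange(h))
    p=np.stack([u,v],-1).reshape(-1,1,2).astype(float)
    q=cv2.undistortPoints(p,K,np.array([k1,0,0,0,0.])).reshape(h,w,2)
    X=np.dstack([q*d[...,None],d])
    Rm=cv2.Rodrigues(np.array(c["rvec"],float))[0]
    W=(X-np.array(c["tvec"]).reshape(3))@Rm
    W[d==0]=np.nan
    return W
def save(c,n): cv2.imwrite("pics/"+n,c["img"][...,::-1])
E
python3 - <<'E'
from h import *
s=robot.get_state(); print({k:np.round(v,3) for k,v in s.items()})
for n in("scene","side"):
    c=cam(n); save(c,n+"0.png")
    for t in["case","lid_hinge","lid_edge","carton0","tin0","shelf","place0","place1","place2","place3","jar","dish"]:
        print(n,t,[(round(r["conf"],2),np.round(r["xyz"],3).tolist()) for r in robot.place_of(t,n)])
E
```

```text
{'time': np.float64(0.0), 'qpos': array([ 1.314,  0.241,  0.004,  1.335, -0.   ,  1.571]), 'qvel': array([-0.   , -0.001, -0.001, -0.   , -0.002, -0.001]), 'tau': array([ 0.0000e+00, -3.7232e+01,  2.5241e+01,  1.7000e-02,  0.0000e+00,
        0.0000e+00]), 'eef_pos': array([0.127, 0.483, 0.404]), 'ee_rot': array([ 0.128,  0.992, -0.001, -0.   ]), 'ft_force': array([0.12 , 0.144, 0.375]), 'ft_torque': array([ 0.009,  0.004, -0.029]), 'grip_force': np.float64(0.0), 'finger_gap': np.float64(0.086)}
scene case [(0.95, [0.538, 0.278, -0.001])]
scene lid_hinge [(0.68, [0.513, -0.309, 0.05]), (0.64, [0.538, 0.28, -0.004]), (0.61, [0.531, 0.347, 0.053])]
scene lid_edge [(0.57, [0.521, 0.431, 0.175])]
scene carton0 [(0.76, [0.547, -0.123, 0.013]), (0.59, [0.438, -0.115, 0.018]), (0.58, [0.555, 0.113, 0.016])]
scene tin0 [(0.97, [0.427, -0.005, -0.004]), (0.71, [0.432, 0.105, 0.003]), (0.69, [0.669, -0.124, -0.002]), (0.67, [0.549, 0.004, -0.001])]
scene shelf [(0.84, [0.495, -0.306, -0.001])]
scene place0 [(0.73, [0.368, -0.309, 0.044]), (0.69, [0.582, -0.31, 0.049]), (0.65, [0.512, -0.313, 0
[... 936 characters left out ...]
, [0.582, -0.305, 0.046])]
side shelf [(0.63, [0.498, -0.313, 0.004])]
side place0 [(0.9, [0.438, -0.314, 0.044]), (0.9, [0.37, -0.313, 0.048]), (0.81, [0.582, -0.305, 0.046]), (0.69, [0.514, -0.31, 0.047])]
side place1 [(0.9, [0.438, -0.314, 0.044]), (0.9, [0.37, -0.313, 0.048]), (0.81, [0.582, -0.305, 0.046]), (0.69, [0.514, -0.31, 0.047])]
side place2 [(0.9, [0.438, -0.314, 0.044]), (0.9, [0.37, -0.313, 0.048]), (0.81, [0.582, -0.305, 0.046]), (0.69, [0.514, -0.31, 0.047])]
side place3 [(0.9, [0.438, -0.314, 0.044]), (0.9, [0.37, -0.313, 0.048]), (0.81, [0.582, -0.305, 0.046]), (0.69, [0.514, -0.31, 0.047])]
side jar [(0.95, [0.679, -0.008, 0.002])]
side dish [(0.9, [0.684, 0.11, 0.003])]
```

View pics/scene0.png

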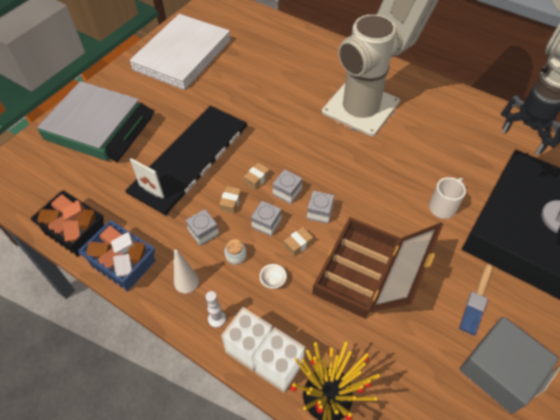

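View pics/side0.png

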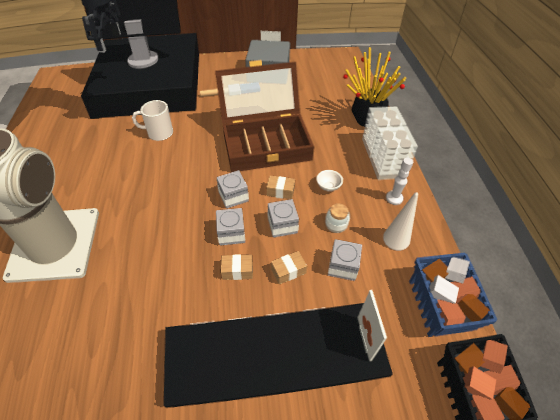

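```bash
cat >> h.py <<'E'
def tops(target,camn,zlo,zhi,c=None,minconf=.4):
    """minAreaRect of upper-face points for each detection"""
    c=c or cam(camn); W=world(c); out=[]
    for r in robot.regions_of(target,camn):
        if r["conf"]<minconf: continue
        P=W[r["pixels"]]; P=P[(P[:,2]>zlo)&(P[:,2]<zhi)]
        if len(P)<15: continue
        (x,y),(a,b),an=cv2.minAreaRect((P[:,:2]*1000).astype(np.float32))
        if a<b: a,b,an=b,a,an+90
        out.append((round(r["conf"],2),len(P),np.round([x,y,P[:,2].mean()*1000],1).tolist(),round(a),round(b),round(an%180,1)))
    return out
E
python3 - <<'E'
from h import *
for n in("scene","side"):
    c=cam(n)
    for t,a,b in(("carton0",.028,.04),("tin0",.05,.065),("shelf",.038,.052),("case",.046,.058)):
        print(n,t); [print("  ",o) for o in tops(t,n,a,b,c)]
E
```

```text
scene carton0
   (0.93, 355, [557.6, 110.6, 34.0], 68, 45, 163.1)
   (0.77, 311, [547.2, -122.0, 33.8], 70, 44, 17.4)
   (0.73, 275, [436.6, -111.4, 33.7], 71, 46, 176.4)
scene tin0
   (0.88, 437, [548.3, 3.1, 58.0], 64, 62, 7.1)
   (0.86, 380, [427.6, -8.7, 58.0], 63, 61, 179.7)
   (0.81, 427, [435.7, 106.0, 58.1], 65, 60, 18.4)
   (0.71, 458, [668.8, -123.7, 58.2], 64, 61, 70.1)
scene shelf
   (0.62, 4734, [496.1, -308.8, 44.7], 406, 148, 1.8)
scene case
   (0.91, 1010, [537.2, 279.4, 52.1], 234, 155, 7.7)
side carton0
   (0.95, 579, [546.2, -124.4, 34.3], 68, 45, 17.5)
   (0.68, 362, [555.7, 109.0, 34.3], 66, 44, 164.1)
   (0.59, 573, [434.4, -112.4, 34.1], 65, 45, 178.0)
side tin0
   (0.91, 728, [666.2, -127.0, 58.5], 61, 61, 69.4)
   (0.83, 496, [434.2, 103.4, 58.5], 62, 61, 107.3)
   (0.62, 625, [425.1, -11.2, 58.5], 63, 60, 91.4)
   (0.56, 587, [547.4, 0.0, 58.6], 61, 60, 96.3)
side shelf
   (0.61, 16342, [495.7, -310.5, 45.4], 401, 146, 1.5)
side case
```

```bash
cat >> h.py <<'E'
def plan(*wps):
    """wps: (x,y,z,theta_deg of tool y) ; prints twist-then-shift per waypoint"""
    s=robot.get_state(); p=np.array(s["eef_pos"]); r=R.from_quat(s["ee_rot"])
    M=r.as_matrix(); th=np.degrees(np.arctan2(M[1,1],M[0,1]))
    print("t",round(float(s["time"]),1),"at",np.round(p,4),"th",round(th,1),"tilt",np.round(M[:2,2],4),"q",np.round(s["qpos"],2),"gap",round(float(s["finger_gap"]),4),"F",np.round(s["ft_force"],1))
    for x,y,z,t in wps:
        dth=(t-th)  # given absolute
        tw=-np.radians(dth)/2
        a=np.radians(t); d=np.array([x,y,z])-p
        ty=np.array([np.cos(a),np.sin(a),0]); tx=np.array([-np.sin(a),np.cos(a),0])
        lin=[d@tx,d@ty,-d[2]]
        print(" twist",round(tw,4),"rows",int(np.ceil(abs(tw)/.0625)),"lin",np.round(lin,4),"rows",int(np.ceil(np.linalg.norm(lin)/.0417)))
        p=np.array([x,y,z]); th=t
E
python3 -c "
from h import *
plan((.52,.22,.40,97.7),(.557,.110,.30,163.5))"
```

```text
t 1.8 at [0.127  0.4836 0.4047] th 75.3 tilt [ 0.     -0.0001] q [ 1.31  0.24  0.    1.34 -0.    1.57] gap 0.0853 F [ 0.   0.1 -0.2]
 twist -0.1956 rows 4 lin [-0.3541 -0.3139  0.0047] rows 12
 twist -0.5742 rows 10 lin [ 0.095  -0.0667  0.1   ] rows 4
```

>>> {"fn": "servo_tool", "kwargs": {"targets": [{"linear": [0, 0, 0], "twist": [0, 0, -0.049], "hand": -1}, {"linear": [0, 0, 0], "twist": [0, 0, -0.049], "hand": -1}, {"linear": [0, 0, 0], "twist": [0, 0, -0.049], "hand": -1}, {"linear": [0, 0, 0], "twist": [0, 0, -0.049], "hand": -1}, {"linear": [-0.0253, -0.0224, 0], "twist": [0, 0, 0], "hand": -1}, {"linear": [-0.0253, -0.0224, 0], "twist": [0, 0, 0], "hand": -1}, {"linear": [-0.0253, -0.0224, 0], "twist": [0, 0, 0], "hand": -1}, {"linear": [-0.0253, -0.0224, 0], "twist": [0, 0, 0], "hand": -1}, {"linear": [-0.0253, -0.0224, 0], "twist": [0, 0, 0], "hand": -1}, {"linear": [-0.0253, -0.0224, 0], "twist": [0, 0, 0], "hand": -1}, {"linear": [-0.0253, -0.0224, 0], "twist": [0, 0, 0], "hand": -1}, {"linear": [-0.0253, -0.0224, 0], "twist": [0, 0, 0], "hand": -1}, {"linear": [-0.0253, -0.0224, 0], "twist": [0, 0, 0], "hand": -1}, {"linear": [-0.0253, -0.0224, 0], "twist": [0, 0, 0], "hand": -1}, {"linear": [-0.0253, -0.0224, 0], "twist": [0, 0, 0], "hand": -1}, {"linear": [-0.0253, -0.0224, 0], "twist": [0, 0, 0], "hand": -1}, {"linear": [-0.0253, -0.0224, 0], "twist": [0, 0, 0], "hand": -1}, {"linear": [-0.0253, -0.0224, 0], "twist": [0, 0, 0], "hand": -1}]}}

```text
time: 3.3
eef_pos: [0.5215, 0.2194, 0.4047]
ee_rot: [-0.067, 0.998, 0.0, 0.0]
ft_force: [0.2, 1.3, 0.4]
finger_gap: 0.0855
grip_force: 0.0
```

```bash
python3 - <<'E'
from h import *
c=cam("wrist"); save(c,"w1.png"); W=world(c)
print(robot.place_of("case","wrist"))
print(tops("case","wrist",.046,.058,c)); print(tops("carton0","wrist",.028,.04,c))
# near rim (-x wall) & dividers in a band
for (lo,hi) in((.047,.056),(.026,.033)):
    m=(W[...,2]>lo)&(W[...,2]<hi)&(W[...,1]>.17)&(W[...,1]<.40)
    np.save("m%d.npy"%(lo*1000),W[m])
    print(lo,m.sum())
a=np.radians(97.7)
P=np.load("m26.npy"); ex=np.array([np.cos(a),np.sin(a)]); ey=np.array([-np.sin(a),np.cos(a)])
v=(P[:,:2]-[.537,.279])@ey; h,e=np.histogram(v,np.arange(-.12,.12,.004)); print(list(zip(np.round(e*1000).astype(int).tolist(),h.tolist())))
plan((.557,.110,.30,163.5))
E
```

```text
[{'xyz': [0.5386, 0.2771, -0.0031], 'conf': 0.97}]
[(0.87, 8538, [537.6, 279.3, 52.5], 229, 152, 6.0)]
[(0.67, 3031, [556.2, 112.0, 34.3], 67, 42, 163.7)]
0.047 7880
0.026 3135
[(-120, 0), (-116, 0), (-112, 6), (-108, 412), (-104, 6), (-100, 2), (-96, 5), (-92, 7), (-88, 8), (-84, 7), (-80, 7), (-76, 10), (-72, 6), (-68, 10), (-64, 9), (-60, 64), (-56, 491), (-52, 162), (-48, 10), (-44, 11), (-40, 14), (-36, 9), (-32, 12), (-28, 11), (-24, 10), (-20, 8), (-16, 11), (-12, 12), (-8, 11), (-4, 307), (0, 415), (4, 13), (8, 14), (12, 14), (16, 16), (20, 12), (24, 11), (28, 7), (32, 10), (36, 12), (40, 13), (44, 10), (48, 109), (52, 530), (56, 112), (60, 15), (64, 17), (68, 14), (72, 15), (76, 12), (80, 14), (84, 11), (88, 13), (92, 12), (96, 10), (100, 13), (104, 0), (108, 0), (112, 0)]
t 3.5 at [0.5208 0.2199 0.4042] th 97.6 tilt [-0.0011 -0.0001] q [0.4  0.37 0.19 1.39 0.   0.27] gap 0.0853 F [-1.3 -0.5 -0.5]
 twist -0.5749 rows 10 lin [ 0.0951 -0.0659  0.1042] rows 4
```

View pics/w1.png

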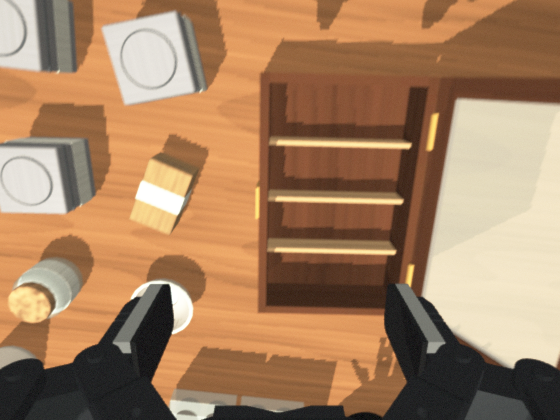

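>>> {"fn": "servo_tool", "kwargs": {"targets": [{"linear": [0, 0, 0.0104], "twist": [0, 0, -0.0575], "hand": -1}, {"linear": [0, 0, 0.0104], "twist": [0, 0, -0.0575], "hand": -1}, {"linear": [0, 0, 0.0104], "twist": [0, 0, -0.0575], "hand": -1}, {"linear": [0, 0, 0.0104], "twist": [0, 0, -0.0575], "hand": -1}, {"linear": [0, 0, 0.0104], "twist": [0, 0, -0.0575], "hand": -1}, {"linear": [0, 0, 0.0104], "twist": [0, 0, -0.0575], "hand": -1}, {"linear": [0, 0, 0.0104], "twist": [0, 0, -0.0575], "hand": -1}, {"linear": [0, 0, 0.0104], "twist": [0, 0, -0.0575], "hand": -1}, {"linear": [0, 0, 0.0104], "twist": [0, 0, -0.0575], "hand": -1}, {"linear": [0, 0, 0.0104], "twist": [0, 0, -0.0575], "hand": -1}, {"linear": [0.0236, -0.0168, 0], "twist": [0, 0, 0], "hand": -1}, {"linear": [0.0236, -0.0168, 0], "twist": [0, 0, 0], "hand": -1}, {"linear": [0.0236, -0.0168, 0], "twist": [0, 0, 0], "hand": -1}, {"linear": [0.0236, -0.0168, 0], "twist": [0, 0, 0], "hand": -1}, {"linear": [0, 0, 0], "twist": [0, 0, 0], "hand": -1}]}}

```text
time: 4.75
eef_pos: [0.5585, 0.1084, 0.301]
ee_rot: [-0.598, 0.802, -0.001, -0.0]
ft_force: [-0.0, 0.1, 0.1]
finger_gap: 0.0853
grip_force: 0.0
```

```bash
python3 - <<'E'
from h import *
a=np.radians(97.7); P=np.load("m26.npy"); ex=np.array([np.cos(a),np.sin(a)]); ey=np.array([-np.sin(a),np.cos(a)])
u=(P[:,:2]-[.537,.279])@ex; v=(P[:,:2]-[.537,.279])@ey
for c0 in(-.054,0,.053):
    m=(abs(v-c0)<.005)&(abs(u)<.06); f=np.polyfit(u[m],v[m],1); print(c0,m.sum(),np.round(f,4),u[m].min(),u[m].max())
P=np.load("m47.npy");u=(P[:,:2]-[.537,.279])@ex; v=(P[:,:2]-[.537,.279])@ey
for s in(-1,1):
    m=(u<-.06)&(u>-.085)&(v*s>.02)&(v*s<.1);print("wall -x",s,np.percentile(u[m],[2,50,98]))
c=cam("scene"); print(tops("carton0","scene",.028,.04,c))
plan((.5565,.111,.30,163.5),(.5565,.111,.178,163.5))
E
```

```text
-0.054 639 [-0.0249 -0.0535] -0.059475579320529555 0.05987832965121968
0 652 [-0.0261  0.0003] -0.05936933972033714 0.059964587961003145
0.053 666 [-0.0258  0.0541] -0.05926088901641924 0.05997922604754215
wall -x -1 [-0.07507708 -0.07092506 -0.06675468]
wall -x 1 [-0.07225536 -0.06779714 -0.06325909]
[(0.81, 299, [547.4, -122.1, 33.8], 69, 43, 18.6), (0.81, 360, [558.6, 110.7, 34.0], 68, 44, 162.9), (0.64, 270, [436.1, -110.4, 34.1], 69, 47, 177.8)]
t 4.8 at [0.5576 0.1112 0.3009] th 163.6 tilt [-0.0003  0.0006] q [ 0.2   0.44  0.01  1.14  0.   -1.09] gap 0.0855 F [-0.5 -0.5 -0.3]
 twist 0.0009 rows 1 lin [0.0005 0.001  0.0009] rows 1
 twist -0.0 rows 0 lin [0.    0.    0.122] rows 3
```

>>> {"fn": "servo_tool", "kwargs": {"targets": [{"linear": [0, 0.001, 0.0246], "twist": [0, 0, 0], "hand": -1}, {"linear": [0, 0, 0.0246], "twist": [0, 0, 0], "hand": -1}, {"linear": [0, 0, 0.0246], "twist": [0, 0, 0], "hand": -1}, {"linear": [0, 0, 0.0246], "twist": [0, 0, 0], "hand": -1}, {"linear": [0, 0, 0.0246], "twist": [0, 0, 0], "hand": -1}, {"linear": [0, 0, 0], "twist": [0, 0, 0], "hand": -1}, {"linear": [0, 0, 0], "twist": [0, 0, 0], "hand": 1}, {"linear": [0, 0, 0], "twist": [0, 0, 0], "hand": 1}, {"linear": [0, 0, 0], "twist": [0, 0, 0], "hand": 1}, {"linear": [0, 0, 0], "twist": [0, 0, 0], "hand": 1}, {"linear": [0, 0, 0], "twist": [0, 0, 0], "hand": 1}, {"linear": [0, 0, 0], "twist": [0, 0, 0], "hand": 1}]}}

```text
time: 5.85
eef_pos: [0.5577, 0.1116, 0.1792]
ee_rot: [-0.599, 0.801, -0.0, 0.001]
ft_force: [-0.5, 0.6, 4.6]
finger_gap: 0.0651
grip_force: 69.0
```

```bash
python3 - <<'E'
from h import *
plan((.5565,.111,.29,163.5),(.5638,.2819,.29,96.2),(.5638,.2819,.185,96.2))
E
```

```text
t 5.8 at [0.5577 0.1116 0.1792] th 163.6 tilt [0.0025 0.001 ] q [ 0.2   0.57 -0.14  0.87  0.   -1.09] gap 0.0651 F [-0.5  0.6  4.6]
 twist 0.0012 rows 1 lin [ 0.001   0.001  -0.1108] rows 3
 twist 0.5873 rows 10 lin [-0.0257  0.1691 -0.    ] rows 5
 twist -0.0 rows 0 lin [0.    0.    0.105] rows 3
```

>>> {"fn": "servo_tool", "kwargs": {"targets": [{"linear": [0, 0, -0.011], "twist": [0, 0, 0], "hand": 1}, {"linear": [0, 0, -0.01], "twist": [0, 0, 0.0588], "hand": 1}, {"linear": [0, 0, -0.01], "twist": [0, 0, 0.0588], "hand": 1}, {"linear": [0, 0, -0.01], "twist": [0, 0, 0.0588], "hand": 1}, {"linear": [0, 0, -0.01], "twist": [0, 0, 0.0588], "hand": 1}, {"linear": [0, 0, -0.01], "twist": [0, 0, 0.0588], "hand": 1}, {"linear": [0, 0, -0.01], "twist": [0, 0, 0.0588], "hand": 1}, {"linear": [0, 0, -0.01], "twist": [0, 0, 0.0588], "hand": 1}, {"linear": [0, 0, -0.01], "twist": [0, 0, 0.0588], "hand": 1}, {"linear": [0, 0, -0.01], "twist": [0, 0, 0.0588], "hand": 1}, {"linear": [0, 0, -0.01], "twist": [0, 0, 0.0588], "hand": 1}, {"linear": [-0.0041, 0.0281, 0], "twist": [0, 0, 0], "hand": 1}, {"linear": [-0.0041, 0.0281, 0], "twist": [0, 0, 0], "hand": 1}, {"linear": [-0.0041, 0.0281, 0], "twist": [0, 0, 0], "hand": 1}, {"linear": [-0.0041, 0.0281, 0], "twist": [0, 0, 0], "hand": 1}, {"linear": [-0.0041, 0.0281, 0], "twist": [0, 0, 0], "hand": 1}, {"linear": [-0.0041, 0.0281, 0], "twist": [0, 0, 0], "hand": 1}, {"linear": [0, 0, 0], "twist": [0, 0, 0], "hand": 1}, {"linear": [0, 0, 0], "twist": [0, 0, 0], "hand": 1}]}}

```text
time: 7.43
eef_pos: [0.5628, 0.2831, 0.289]
ee_rot: [-0.056, 0.998, -0.0, 0.0]
ft_force: [0.3, -1.0, -1.3]
finger_gap: 0.0646
grip_force: 68.4
```

```bash
python3 - <<'E'
from h import *
plan((.5638,.2819,.29,96.2),(.5638,.2819,.185,96.2))
E
```

```text
t 7.4 at [0.5628 0.2831 0.289 ] th 96.4 tilt [ 0.0001 -0.0003] q [ 0.47  0.56  0.18  1.19 -0.    0.35] gap 0.0646 F [ 0.3 -1.  -1.3]
 twist 0.0018 rows 1 lin [-0.0008 -0.0013 -0.001 ] rows 1
 twist -0.0 rows 0 lin [0.    0.    0.105] rows 3
```

>>> {"fn": "servo_tool", "kwargs": {"targets": [{"linear": [-0.0008, -0.0013, 0.02], "twist": [0, 0, 0.0018], "hand": 1}, {"linear": [0, 0, 0.02], "twist": [0, 0, 0], "hand": 1}, {"linear": [0, 0, 0.02], "twist": [0, 0, 0], "hand": 1}, {"linear": [0, 0, 0.015], "twist": [0, 0, 0], "hand": 1}, {"linear": [0, 0, 0.012], "twist": [0, 0, 0], "hand": 1}, {"linear": [0, 0, 0.009], "twist": [0, 0, 0], "hand": 1}, {"linear": [0, 0, 0.007], "twist": [0, 0, 0], "hand": 1}, {"linear": [0, 0, 0], "twist": [0, 0, 0], "hand": 1}, {"linear": [0, 0, 0], "twist": [0, 0, 0], "hand": 1}]}}

```text
time: 8.18
eef_pos: [0.5646, 0.2803, 0.1864]
ee_rot: [-0.053, 0.999, 0.0, 0.001]
ft_force: [-0.3, -0.0, -0.6]
finger_gap: 0.0646
grip_force: 73.0
```

>>> {"fn": "servo_tool", "kwargs": {"targets": [{"linear": [0, 0, 0], "twist": [0, 0, 0], "hand": -1}, {"linear": [0, 0, 0], "twist": [0, 0, 0], "hand": -1}, {"linear": [0, 0, 0], "twist": [0, 0, 0], "hand": -1}, {"linear": [0, 0, 0], "twist": [0, 0, 0], "hand": -1}, {"linear": [0, 0, -0.016], "twist": [0, 0, 0], "hand": -1}, {"linear": [0, 0, -0.016], "twist": [0, 0, 0], "hand": -1}, {"linear": [0, 0, -0.016], "twist": [0, 0, 0], "hand": -1}, {"linear": [0, 0, -0.016], "twist": [0, 0, 0], "hand": -1}, {"linear": [0, 0, -0.004], "twist": [0, 0, 0.0573], "hand": -1}, {"linear": [0, 0, -0.004], "twist": [0, 0, 0.0573], "hand": -1}, {"linear": [0, 0, -0.004], "twist": [0, 0, 0.0573], "hand": -1}, {"linear": [0, 0, -0.004], "twist": [0, 0, 0.0573], "hand": -1}, {"linear": [0, 0, -0.004], "twist": [0, 0, 0.0573], "hand": -1}, {"linear": [0, 0, -0.004], "twist": [0, 0, 0.0573], "hand": -1}, {"linear": [0, 0, -0.004], "twist": [0, 0, 0.0573], "hand": -1}, {"linear": [0, 0, -0.004], "twist": [0, 0, 0.0573], "hand": -1}, {"linear": [0, 0, -0.004], "twist": [0, 0, 0.0573], "hand": -1}, {"linear": [0, 0, -0.004], "twist": [0, 0, 0.0573], "hand": -1}, {"linear": [0, 0, -0.004], "twist": [0, 0, 0.0573], "hand": -1}, {"linear": [0, 0, -0.004], "twist": [0, 0, 0.0573], "hand": -1}]}}

```text
time: 9.85
eef_pos: [0.5641, 0.2805, 0.298]
ee_rot: [0.595, 0.804, 0.0, -0.0]
ft_force: [0.6, 0.2, -0.4]
finger_gap: 0.0853
grip_force: 0.0
```

>>> {"fn": "servo_tool", "kwargs": {"targets": [{"linear": [-0.0345, -0.0125, 0], "twist": [0, 0, 0], "hand": -1}, {"linear": [-0.0345, -0.0125, 0], "twist": [0, 0, 0], "hand": -1}, {"linear": [-0.0345, -0.0125, 0], "twist": [0, 0, 0], "hand": -1}, {"linear": [-0.0345, -0.0125, 0], "twist": [0, 0, 0], "hand": -1}, {"linear": [-0.0345, -0.0125, 0], "twist": [0, 0, 0], "hand": -1}, {"linear": [-0.0345, -0.0125, 0], "twist": [0, 0, 0], "hand": -1}, {"linear": [-0.0345, -0.0125, 0], "twist": [0, 0, 0], "hand": -1}, {"linear": [-0.0345, -0.0125, 0], "twist": [0, 0, 0], "hand": -1}, {"linear": [-0.0345, -0.0125, 0], "twist": [0, 0, 0], "hand": -1}, {"linear": [-0.0345, -0.0125, 0], "twist": [0, 0, 0], "hand": -1}, {"linear": [-0.0345, -0.0125, 0], "twist": [0, 0, 0], "hand": -1}, {"linear": [0, 0, 0], "twist": [0, 0, 0], "hand": -1}, {"linear": [0, 0, 0], "twist": [0, 0, 0], "hand": -1}]}}

```text
time: 10.93
eef_pos: [0.5451, -0.1248, 0.2978]
ee_rot: [0.595, 0.804, 0.0, 0.0]
ft_force: [-0.2, 0.4, 0.6]
finger_gap: 0.0853
grip_force: 0.0
```

```bash
python3 - <<'E'
from h import *
for n in("scene","side","wrist"):
    c=cam(n); print(n); [print("  ",o) for o in tops("carton0",n,.02,.044,c)]
plan((.547,-.1235,.30,17.6),(.547,-.1235,.178,17.6))
E
```

```text
scene
   (0.78, 474, [563.9, 281.0, 37.9], 70, 56, 100.4)
   (0.71, 325, [437.2, -109.9, 32.5], 68, 46, 176.0)
   (0.56, 351, [546.7, -122.3, 32.7], 71, 44, 17.8)
side
   (0.92, 636, [545.9, -125.3, 33.2], 67, 44, 18.7)
   (0.83, 632, [434.8, -113.2, 33.1], 66, 44, 176.3)
wrist
   (0.93, 7693, [435.5, -109.8, 33.6], 66, 43, 176.2)
   (0.8, 6240, [546.2, -121.7, 33.8], 66, 43, 17.5)
t 11.2 at [ 0.5456 -0.1213  0.2977] th 17.4 tilt [-0.0001  0.0001] q [-0.22  0.42 -0.02  1.13  0.    1.05] gap 0.0854 F [-0.9 -0.2 -1.1]
 twist -0.0018 rows 1 lin [-0.0025  0.0006 -0.0023] rows 1
 twist -0.0 rows 0 lin [0.    0.    0.122] rows 3
```

>>> {"fn": "servo_tool", "kwargs": {"targets": [{"linear": [-0.001, 0, 0.024], "twist": [0, 0, 0], "hand": -1}, {"linear": [0, 0, 0.024], "twist": [0, 0, 0], "hand": -1}, {"linear": [0, 0, 0.024], "twist": [0, 0, 0], "hand": -1}, {"linear": [0, 0, 0.024], "twist": [0, 0, 0], "hand": -1}, {"linear": [0, 0, 0.023], "twist": [0, 0, 0], "hand": -1}, {"linear": [0, 0, 0], "twist": [0, 0, 0], "hand": -1}, {"linear": [0, 0, 0], "twist": [0, 0, 0], "hand": 1}, {"linear": [0, 0, 0], "twist": [0, 0, 0], "hand": 1}, {"linear": [0, 0, 0], "twist": [0, 0, 0], "hand": 1}, {"linear": [0, 0, 0], "twist": [0, 0, 0], "hand": 1}, {"linear": [0, 0, 0], "twist": [0, 0, 0], "hand": 1}, {"linear": [0, 0, 0], "twist": [0, 0, 0], "hand": 1}]}}

```text
time: 12.23
eef_pos: [0.5464, -0.1238, 0.1801]
ee_rot: [0.593, 0.805, 0.001, 0.001]
ft_force: [0.7, -0.2, 3.4]
finger_gap: 0.0648
grip_force: 69.1
```

>>> {"fn": "servo_tool", "kwargs": {"targets": [{"linear": [0, 0, -0.0165], "twist": [0, 0, 0], "hand": 1}, {"linear": [0, 0, -0.008], "twist": [0, 0, -0.0572], "hand": 1}, {"linear": [0, 0, -0.008], "twist": [0, 0, -0.0572], "hand": 1}, {"linear": [0, 0, -0.008], "twist": [0, 0, -0.0572], "hand": 1}, {"linear": [0, 0, -0.008], "twist": [0, 0, -0.0572], "hand": 1}, {"linear": [0, 0, -0.008], "twist": [0, 0, -0.0572], "hand": 1}, {"linear": [0, 0, -0.008], "twist": [0, 0, -0.0572], "hand": 1}, {"linear": [0, 0, -0.008], "twist": [0, 0, -0.0572], "hand": 1}, {"linear": [0, 0, -0.008], "twist": [0, 0, -0.0572], "hand": 1}, {"linear": [0, 0, -0.008], "twist": [0, 0, -0.0572], "hand": 1}, {"linear": [0, 0, -0.008], "twist": [0, 0, -0.0572], "hand": 1}, {"linear": [0, 0, -0.008], "twist": [0, 0, -0.0572], "hand": 1}, {"linear": [0, 0, -0.008], "twist": [0, 0, -0.0572], "hand": 1}]}}

```text
time: 13.32
eef_pos: [0.5455, -0.1238, 0.2917]
ee_rot: [-0.054, 0.999, -0.0, -0.0]
ft_force: [0.5, 0.4, -1.3]
finger_gap: 0.0647
grip_force: 68.5
```

>>> {"fn": "servo_tool", "kwargs": {"targets": [{"linear": [-0.0007, 0.0363, 0], "twist": [0, 0, 0], "hand": 1}, {"linear": [-0.0007, 0.0363, 0], "twist": [0, 0, 0], "hand": 1}, {"linear": [-0.0007, 0.0363, 0], "twist": [0, 0, 0], "hand": 1}, {"linear": [-0.0007, 0.0363, 0], "twist": [0, 0, 0], "hand": 1}, {"linear": [-0.0007, 0.0363, 0], "twist": [0, 0, 0], "hand": 1}, {"linear": [-0.0007, 0.0363, 0], "twist": [0, 0, 0], "hand": 1}, {"linear": [-0.0007, 0.0363, 0], "twist": [0, 0, 0], "hand": 1}, {"linear": [-0.0007, 0.0363, 0], "twist": [0, 0, 0], "hand": 1}, {"linear": [-0.0007, 0.0363, 0], "twist": [0, 0, 0], "hand": 1}, {"linear": [-0.0007, 0.0363, 0], "twist": [0, 0, 0], "hand": 1}, {"linear": [-0.0007, 0.0363, 0], "twist": [0, 0, 0], "hand": 1}, {"linear": [0, 0, 0], "twist": [0, 0, 0], "hand": 1}, {"linear": [0, 0, 0], "twist": [0, 0, 0], "hand": 1}]}}

```text
time: 14.4
eef_pos: [0.5116, 0.2763, 0.2911]
ee_rot: [-0.054, 0.999, -0.0, 0.0]
ft_force: [0.4, -0.6, -0.9]
finger_gap: 0.0651
grip_force: 68.6
```

```bash
python3 - <<'E'
from h import *
c=cam("wrist"); print(tops("carton0","wrist",.02,.3,c)); print(tops("carton0","scene",.02,.044,cam("scene")))
plan((.5102,.2761,.29,96.2),(.5102,.2761,.185,96.2))
E
```

```text
[(0.87, 23116, [565.7, 285.9, 141.4], 156, 68, 7.7)]
[(0.62, 309, [437.5, -108.4, 32.6], 70, 43, 175.2), (0.59, 451, [561.5, 281.3, 38.0], 66, 53, 92.2)]
t 14.6 at [0.5124 0.273  0.2911] th 95.8 tilt [-0.0005 -0.0006] q [ 0.49  0.47  0.03  1.13 -0.    0.39] gap 0.0651 F [ 0.5 -0.2 -0.4]
 twist -0.0034 rows 1 lin [0.0018 0.0033 0.0011] rows 1
 twist -0.0 rows 0 lin [0.    0.    0.105] rows 3
```

>>> {"fn": "servo_tool", "kwargs": {"targets": [{"linear": [0.0013, 0.001, 0.02], "twist": [0, 0, 0], "hand": 1}, {"linear": [0, 0, 0.02], "twist": [0, 0, 0], "hand": 1}, {"linear": [0, 0, 0.02], "twist": [0, 0, 0], "hand": 1}, {"linear": [0, 0, 0.015], "twist": [0, 0, 0], "hand": 1}, {"linear": [0, 0, 0.012], "twist": [0, 0, 0], "hand": 1}, {"linear": [0, 0, 0.009], "twist": [0, 0, 0], "hand": 1}, {"linear": [0, 0, 0.008], "twist": [0, 0, 0], "hand": 1}, {"linear": [0, 0, 0], "twist": [0, 0, 0], "hand": 1}, {"linear": [0, 0, 0], "twist": [0, 0, 0], "hand": 1}]}}

```text
time: 15.35
eef_pos: [0.5113, 0.2746, 0.1874]
ee_rot: [-0.051, 0.999, 0.0, 0.0]
ft_force: [-0.4, 0.4, -1.6]
finger_gap: 0.0645
grip_force: 69.1
```

>>> {"fn": "servo_tool", "kwargs": {"targets": [{"linear": [0, 0, 0], "twist": [0, 0, 0], "hand": -1}, {"linear": [0, 0, 0], "twist": [0, 0, 0], "hand": -1}, {"linear": [0, 0, 0], "twist": [0, 0, 0], "hand": -1}, {"linear": [0, 0, 0], "twist": [0, 0, 0], "hand": -1}, {"linear": [0, 0, -0.016], "twist": [0, 0, 0], "hand": -1}, {"linear": [0, 0, -0.016], "twist": [0, 0, 0], "hand": -1}, {"linear": [0, 0, -0.016], "twist": [0, 0, 0], "hand": -1}, {"linear": [0, 0, -0.016], "twist": [0, 0, 0], "hand": -1}, {"linear": [0, 0, -0.004], "twist": [0, 0, -0.0582], "hand": -1}, {"linear": [0, 0, -0.004], "twist": [0, 0, -0.0582], "hand": -1}, {"linear": [0, 0, -0.004], "twist": [0, 0, -0.0582], "hand": -1}, {"linear": [0, 0, -0.004], "twist": [0, 0, -0.0582], "hand": -1}, {"linear": [0, 0, -0.004], "twist": [0, 0, -0.0582], "hand": -1}, {"linear": [0, 0, -0.004], "twist": [0, 0, -0.0582], "hand": -1}, {"linear": [0, 0, -0.004], "twist": [0, 0, -0.0582], "hand": -1}, {"linear": [0, 0, -0.004], "twist": [0, 0, -0.0582], "hand": -1}, {"linear": [0, 0, -0.004], "twist": [0, 0, -0.0582], "hand": -1}, {"linear": [0, 0, -0.004], "twist": [0, 0, -0.0582], "hand": -1}, {"linear": [0, 0, -0.004], "twist": [0, 0, -0.0582], "hand": -1}, {"linear": [0, 0, -0.004], "twist": [0, 0, -0.0582], "hand": -1}]}}

```text
time: 17.02
eef_pos: [0.5108, 0.2752, 0.2996]
ee_rot: [-0.684, 0.73, -0.0, 0.0]
ft_force: [0.4, 0.2, -0.6]
finger_gap: 0.0852
grip_force: 0.0
```

>>> {"fn": "servo_tool", "kwargs": {"targets": [{"linear": [0.0355, 0.0045, 0], "twist": [0, 0, 0], "hand": -1}, {"linear": [0.0355, 0.0045, 0], "twist": [0, 0, 0], "hand": -1}, {"linear": [0.0355, 0.0045, 0], "twist": [0, 0, 0], "hand": -1}, {"linear": [0.0355, 0.0045, 0], "twist": [0, 0, 0], "hand": -1}, {"linear": [0.0355, 0.0045, 0], "twist": [0, 0, 0], "hand": -1}, {"linear": [0.0355, 0.0045, 0], "twist": [0, 0, 0], "hand": -1}, {"linear": [0.0355, 0.0045, 0], "twist": [0, 0, 0], "hand": -1}, {"linear": [0.0355, 0.0045, 0], "twist": [0, 0, 0], "hand": -1}, {"linear": [0.0355, 0.0045, 0], "twist": [0, 0, 0], "hand": -1}, {"linear": [0.0355, 0.0045, 0], "twist": [0, 0, 0], "hand": -1}, {"linear": [0.0355, 0.0045, 0], "twist": [0, 0, 0], "hand": -1}, {"linear": [0, 0, 0], "twist": [0, 0, 0], "hand": -1}, {"linear": [0, 0, 0], "twist": [0, 0, 0], "hand": -1}]}}

```text
time: 18.1
eef_pos: [0.4335, -0.1126, 0.2995]
ee_rot: [-0.68, 0.733, -0.0, 0.0]
ft_force: [0.7, 0.0, -0.1]
finger_gap: 0.0855
grip_force: 0.0
```

```bash
python3 - <<'E'
from h import *
for n in("scene","side","wrist"):
    c=cam(n); print(n); [print("  ",o) for o in tops("carton0",n,.02,.044,c)]
plan((.436,-.111,.30,176.2),(.436,-.111,.178,176.2))
E
```

```text
scene
   (0.75, 400, [512.3, 275.5, 38.8], 65, 48, 96.4)
   (0.57, 317, [437.5, -110.0, 32.6], 69, 45, 177.2)
   (0.56, 486, [560.1, 280.2, 37.7], 67, 60, 93.6)
side
   (0.77, 256, [560.7, 275.5, 38.9], 62, 40, 96.0)
   (0.63, 320, [510.0, 270.9, 38.0], 67, 51, 97.3)
   (0.57, 645, [434.6, -112.7, 33.1], 67, 45, 176.7)
wrist
   (0.63, 6315, [435.2, -109.7, 33.8], 66, 43, 176.4)
t 18.4 at [ 0.4342 -0.1097  0.2992] th 176.1 tilt [0.     0.0001] q [-0.25  0.22 -0.31  1.04  0.   -1.75] gap 0.0857 F [ 0.  -0.7  0.5]
 twist -0.001 rows 1 lin [ 0.0012 -0.0019 -0.0008] rows 1
 twist -0.0 rows 0 lin [0.    0.    0.122] rows 3
```

>>> {"fn": "servo_tool", "kwargs": {"targets": [{"linear": [0.0005, -0.0015, 0.0245], "twist": [0, 0, 0], "hand": -1}, {"linear": [0, 0, 0.0245], "twist": [0, 0, 0], "hand": -1}, {"linear": [0, 0, 0.0245], "twist": [0, 0, 0], "hand": -1}, {"linear": [0, 0, 0.0245], "twist": [0, 0, 0], "hand": -1}, {"linear": [0, 0, 0.023], "twist": [0, 0, 0], "hand": -1}, {"linear": [0, 0, 0], "twist": [0, 0, 0], "hand": -1}, {"linear": [0, 0, 0], "twist": [0, 0, 0], "hand": 1}, {"linear": [0, 0, 0], "twist": [0, 0, 0], "hand": 1}, {"linear": [0, 0, 0], "twist": [0, 0, 0], "hand": 1}, {"linear": [0, 0, 0], "twist": [0, 0, 0], "hand": 1}, {"linear": [0, 0, 0], "twist": [0, 0, 0], "hand": 1}, {"linear": [0, 0, 0], "twist": [0, 0, 0], "hand": 1}]}}

```text
time: 19.4
eef_pos: [0.436, -0.1116, 0.1794]
ee_rot: [-0.682, 0.732, -0.001, 0.001]
ft_force: [0.1, 0.3, 3.9]
finger_gap: 0.0652
grip_force: 67.6
```

>>> {"fn": "servo_tool", "kwargs": {"targets": [{"linear": [0, 0, -0.0165], "twist": [0, 0, 0], "hand": 1}, {"linear": [0, 0, -0.008], "twist": [0, 0, 0.0582], "hand": 1}, {"linear": [0, 0, -0.008], "twist": [0, 0, 0.0582], "hand": 1}, {"linear": [0, 0, -0.008], "twist": [0, 0, 0.0582], "hand": 1}, {"linear": [0, 0, -0.008], "twist": [0, 0, 0.0582], "hand": 1}, {"linear": [0, 0, -0.008], "twist": [0, 0, 0.0582], "hand": 1}, {"linear": [0, 0, -0.008], "twist": [0, 0, 0.0582], "hand": 1}, {"linear": [0, 0, -0.008], "twist": [0, 0, 0.0582], "hand": 1}, {"linear": [0, 0, -0.008], "twist": [0, 0, 0.0582], "hand": 1}, {"linear": [0, 0, -0.008], "twist": [0, 0, 0.0582], "hand": 1}, {"linear": [0, 0, -0.008], "twist": [0, 0, 0.0582], "hand": 1}, {"linear": [0, 0, -0.008], "twist": [0, 0, 0.0582], "hand": 1}, {"linear": [0, 0, -0.008], "twist": [0, 0, 0.0582], "hand": 1}]}}

```text
time: 20.48
eef_pos: [0.4351, -0.1115, 0.2913]
ee_rot: [-0.049, 0.999, -0.0, 0.0]
ft_force: [0.1, -0.3, -1.6]
finger_gap: 0.0648
grip_force: 67.0
```

>>> {"fn": "servo_tool", "kwargs": {"targets": [{"linear": [-0.0056, 0.0343, 0], "twist": [0, 0, 0], "hand": 1}, {"linear": [-0.0056, 0.0343, 0], "twist": [0, 0, 0], "hand": 1}, {"linear": [-0.0056, 0.0343, 0], "twist": [0, 0, 0], "hand": 1}, {"linear": [-0.0056, 0.0343, 0], "twist": [0, 0, 0], "hand": 1}, {"linear": [-0.0056, 0.0343, 0], "twist": [0, 0, 0], "hand": 1}, {"linear": [-0.0056, 0.0343, 0], "twist": [0, 0, 0], "hand": 1}, {"linear": [-0.0056, 0.0343, 0], "twist": [0, 0, 0], "hand": 1}, {"linear": [-0.0056, 0.0343, 0], "twist": [0, 0, 0], "hand": 1}, {"linear": [-0.0056, 0.0343, 0], "twist": [0, 0, 0], "hand": 1}, {"linear": [-0.0056, 0.0343, 0], "twist": [0, 0, 0], "hand": 1}, {"linear": [-0.0056, 0.0343, 0], "twist": [0, 0, 0], "hand": 1}, {"linear": [0, 0, 0], "twist": [0, 0, 0], "hand": 1}, {"linear": [0, 0, 0], "twist": [0, 0, 0], "hand": 1}]}}

```text
time: 21.57
eef_pos: [0.4574, 0.2718, 0.2905]
ee_rot: [-0.053, 0.999, -0.0, 0.0]
ft_force: [-0.6, -1.2, -0.9]
finger_gap: 0.0647
grip_force: 67.0
```

```bash
python3 - <<'E'
from h import *
plan((.4565,.2703,.29,96.2),(.4565,.2703,.185,96.2))
E
```

```text
t 21.6 at [0.4574 0.2718 0.2905] th 96.1 tilt [ 0.0002 -0.0002] q [ 0.54  0.38 -0.11  1.08 -0.    0.43] gap 0.0647 F [-0.6 -1.2 -0.9]
 twist -0.0008 rows 1 lin [ 0.0011 -0.0014  0.0005] rows 1
 twist -0.0 rows 0 lin [0.    0.    0.105] rows 3
```

>>> {"fn": "servo_tool", "kwargs": {"targets": [{"linear": [0.0008, -0.001, 0.02], "twist": [0, 0, 0], "hand": 1}, {"linear": [0, 0, 0.02], "twist": [0, 0, 0], "hand": 1}, {"linear": [0, 0, 0.02], "twist": [0, 0, 0], "hand": 1}, {"linear": [0, 0, 0.015], "twist": [0, 0, 0], "hand": 1}, {"linear": [0, 0, 0.012], "twist": [0, 0, 0], "hand": 1}, {"linear": [0, 0, 0.009], "twist": [0, 0, 0], "hand": 1}, {"linear": [0, 0, 0.008], "twist": [0, 0, 0], "hand": 1}, {"linear": [0, 0, 0], "twist": [0, 0, 0], "hand": 1}, {"linear": [0, 0, 0], "twist": [0, 0, 0], "hand": -1}, {"linear": [0, 0, 0], "twist": [0, 0, 0], "hand": -1}, {"linear": [0, 0, 0], "twist": [0, 0, 0], "hand": -1}, {"linear": [0, 0, 0], "twist": [0, 0, 0], "hand": -1}]}}

```text
time: 22.57
eef_pos: [0.4572, 0.2691, 0.1872]
ee_rot: [-0.052, 0.999, 0.0, 0.0]
ft_force: [-0.2, -0.4, -0.1]
finger_gap: 0.0854
grip_force: 0.0
```

>>> {"fn": "servo_tool", "kwargs": {"targets": [{"linear": [0, 0, -0.02], "twist": [0, 0, 0], "hand": -1}, {"linear": [0, 0, -0.02], "twist": [0, 0, 0], "hand": -1}, {"linear": [0, 0, -0.02], "twist": [0, 0, 0], "hand": -1}, {"linear": [0, 0, -0.03], "twist": [0, 0, 0], "hand": 1}, {"linear": [0, 0, -0.03], "twist": [0, 0, 0], "hand": 1}, {"linear": [0, -0.03, -0.03], "twist": [0, 0, 0], "hand": 1}, {"linear": [0, -0.03, -0.03], "twist": [0, 0, 0], "hand": 1}, {"linear": [0, 0, 0], "twist": [0, 0, 0], "hand": 1}, {"linear": [0, 0, 0], "twist": [0, 0, 0], "hand": 1}]}}

```text
time: 23.32
eef_pos: [0.4637, 0.2096, 0.3681]
ee_rot: [-0.05, 0.999, 0.001, 0.003]
ft_force: [0.8, 1.0, -0.7]
finger_gap: 0.0123
grip_force: 0.0
```

```bash
python3 - <<'E'
from h import *
for n in("wrist","side","scene"):
    c=cam(n); save(c,n+"2.png"); print(n,[o for o in tops("carton0",n,.02,.07,c)])
    print([(round(r["conf"],2),np.round(r["xyz"],3).tolist()) for t in("lid_edge","lid_hinge") for r in robot.place_of(t,n)])
    W=world(c); P=W[(W[...,2]>.08)&(W[...,2]<.2)&(W[...,1]>.34)&(W[...,1]<.47)&(W[...,0]>.4)&(W[...,0]<.65)]
    if len(P)>50: print(len(P),P.min(0),P.max(0),np.polyfit(P[:,2],P[:,1],1))
plan()
E
```

```text
wrist [(0.73, 3903, [511.8, 275.5, 38.7], 66, 46, 97.5), (0.65, 4207, [456.6, 268.7, 40.0], 67, 51, 95.7), (0.62, 2407, [561.5, 282.7, 39.1], 63, 44, 96.9), (0.54, 17944, [536.4, 285.9, 48.4], 229, 166, 6.2)]
[(0.93, [0.534, 0.353, 0.053])]
21347 [0.41132409 0.35283439 0.08000296] [0.59808409 0.41406568 0.1465748 ] [0.68899966 0.30826709]
side [(0.82, 314, [512.1, 256.0, 38.6], 101, 43, 96.9), (0.71, 304, [457.8, 252.3, 38.5], 96, 43, 95.1), (0.62, 293, [564.3, 281.0, 38.7], 75, 48, 95.2), (0.55, 16536, [496.0, -310.3, 45.4], 401, 146, 1.5)]
[(0.83, [0.521, 0.428, 0.172]), (0.65, [0.68, -0.007, 0.004]), (0.25, [0.514, 0.274, 0.021]), (0.78, [0.528, 0.353, 0.051])]
2775 [0.40700371 0.35014338 0.08000897] [0.64048353 0.43430958 0.19251227] [0.5659471  0.32260544]
scene [(0.8, 425, [511.6, 274.6, 38.9], 67, 45, 96.8), (0.74, 405, [458.9, 268.5, 39.3], 66, 45, 96.2), (0.63, 579, [427.5, -8.7, 51.0], 65, 64, 179.4)]
[(0.75, [0.518, 0.43, 0.178]), (0.87, [0.532, 0.346, 0.055])]
2470 [0.40660318 0.35347125 0.08007397] [0.642195   0.44136016 0.19346367] [0.56725669 0.32341013]
t 23.9 at [0.4631 0.2107 0.3653] th 95.9 tilt [-0.0006 -0.0003] q [ 0.43  0.28 -0.05  1.24  0.    0.32] gap 0.0001 F [-0.1  0.3  0.4]
```

View pics/wrist2.png

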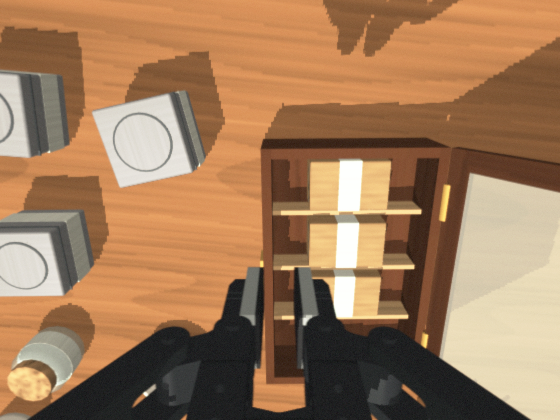

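>>> {"fn": "servo_tool", "kwargs": {"targets": [{"linear": [0, 0, -0.035], "twist": [0, 0, 0], "hand": 1}, {"linear": [-0.0026, 0.03, 0], "twist": [0, 0, 0], "hand": 1}, {"linear": [-0.0026, 0.03, 0], "twist": [0, 0, 0], "hand": 1}, {"linear": [-0.0026, 0.03, 0], "twist": [0, 0, 0], "hand": 1}, {"linear": [-0.0026, 0.03, 0], "twist": [0, 0, 0], "hand": 1}, {"linear": [-0.0026, 0.03, 0], "twist": [0, 0, 0], "hand": 1}, {"linear": [-0.0026, 0.03, 0], "twist": [0, 0, 0], "hand": 1}, {"linear": [-0.0026, 0.03, 0], "twist": [0, 0, 0], "hand": 1}, {"linear": [-0.0026, 0.03, 0], "twist": [0, 0, 0], "hand": 1}, {"linear": [0, 0, 0.0225], "twist": [0, 0, 0], "hand": 1}, {"linear": [0, 0, 0.0225], "twist": [0, 0, 0], "hand": 1}, {"linear": [0, 0, 0.0225], "twist": [0, 0, 0], "hand": 1}, {"linear": [0, 0, 0.0225], "twist": [0, 0, 0], "hand": 1}, {"linear": [0, 0, 0], "twist": [0, 0, 0], "hand": 1}]}}

```text
time: 25.08
eef_pos: [0.4582, 0.4511, 0.306]
ee_rot: [-0.052, 0.999, -0.002, -0.002]
ft_force: [-0.2, -0.5, -0.1]
finger_gap: -0.0004
grip_force: 0.0
```

```bash
python3 - <<'E'
from h import *
plan()
E0=np.array([.4694,.3451]);ex=np.array([-.108,.9942])
s=robot.get_state(); print("u",(s["eef_pos"][:2]-E0)@ex, "lat",(s["eef_pos"][:2]-E0)@np.array([.9942,.108]))
E
```

```text
t 25.1 at [0.4582 0.4511 0.306 ] th 96.0 tilt [-0.0048 -0.004 ] q [0.78 0.58 0.26 1.26 0.   0.67] gap -0.0004 F [-0.2 -0.5 -0.1]
u 0.10660163275361817 lat 0.00031245271451619747
```

>>> {"fn": "servo_tool", "kwargs": {"targets": [{"linear": [0, -0.0096, -0.0027], "twist": [0, 0, 0], "hand": 1}, {"linear": [0, -0.0096, -0.0027], "twist": [0, 0, 0], "hand": 1}, {"linear": [0, -0.0096, -0.0027], "twist": [0, 0, 0], "hand": 1}, {"linear": [0, -0.0096, -0.0027], "twist": [0, 0, 0], "hand": 1}, {"linear": [0, -0.0096, -0.0027], "twist": [0, 0, 0], "hand": 1}, {"linear": [0, -0.0096, -0.0027], "twist": [0, 0, 0], "hand": 1}, {"linear": [0, -0.0096, -0.0027], "twist": [0, 0, 0], "hand": 1}, {"linear": [0, -0.0096, -0.0027], "twist": [0, 0, 0], "hand": 1}, {"linear": [0, -0.0096, -0.0027], "twist": [0, 0, 0], "hand": 1}, {"linear": [0, 0, 0], "twist": [0, 0, 0], "hand": 1}]}}

```text
time: 25.92
eef_pos: [0.4684, 0.3629, 0.3356]
ee_rot: [-0.05, 0.999, -0.001, 0.0]
ft_force: [-0.4, 0.5, 0.6]
finger_gap: -0.0005
grip_force: 0.0
```

```bash
python3 - <<'E'
from h import *
plan()
E0=np.array([.4694,.3451]);ex=np.array([-.108,.9942])
s=robot.get_state(); print("u",(s["eef_pos"][:2]-E0)@ex)
c=cam("side"); save(c,"side3.png"); print(robot.place_of("lid_edge","side"))
E
```

```text
t 25.9 at [0.4684 0.3629 0.3356] th 95.8 tilt [ 0.0002 -0.0017] q [ 0.66  0.46  0.14  1.25 -0.    0.56] gap -0.0005 F [-0.4  0.5  0.6]
u 0.017816827931919403
[{'xyz': [0.5316, 0.3517, 0.1942], 'conf': 0.9}]
```

View pics/side3.png

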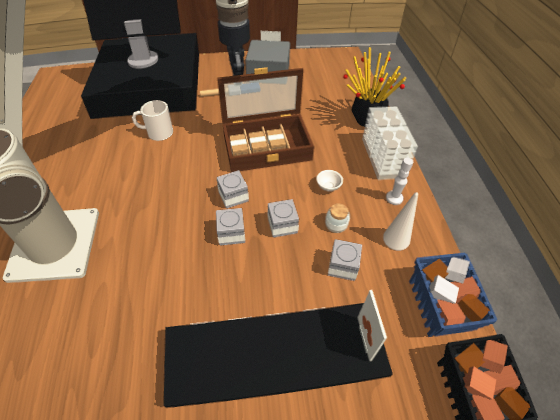

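>>> {"fn": "servo_tool", "kwargs": {"targets": [{"linear": [0, -0.0087, 0.0006], "twist": [0, 0, 0], "hand": 1}, {"linear": [0, -0.0087, 0.0006], "twist": [0, 0, 0], "hand": 1}, {"linear": [0, -0.0087, 0.0006], "twist": [0, 0, 0], "hand": 1}, {"linear": [0, -0.009, 0.0032], "twist": [0, 0, 0], "hand": 1}, {"linear": [0, -0.009, 0.0032], "twist": [0, 0, 0], "hand": 1}, {"linear": [0, -0.009, 0.0032], "twist": [0, 0, 0], "hand": 1}, {"linear": [0, -0.0079, 0.0054], "twist": [0, 0, 0], "hand": 1}, {"linear": [0, -0.0079, 0.0054], "twist": [0, 0, 0], "hand": 1}, {"linear": [0, -0.0079, 0.0054], "twist": [0, 0, 0], "hand": 1}, {"linear": [0, -0.0062, 0.0073], "twist": [0, 0, 0], "hand": 1}, {"linear": [0, -0.0062, 0.0073], "twist": [0, 0, 0], "hand": 1}, {"linear": [0, -0.0062, 0.0073], "twist": [0, 0, 0], "hand": 1}, {"linear": [0, -0.0041, 0.0086], "twist": [0, 0, 0], "hand": 1}, {"linear": [0, -0.0041, 0.0086], "twist": [0, 0, 0], "hand": 1}, {"linear": [0, -0.0041, 0.0086], "twist": [0, 0, 0], "hand": 1}, {"linear": [0, -0.0022, 0.006], "twist": [0, 0, 0], "hand": 1}, {"linear": [0, 0, 0], "twist": [0, 0, 0], "hand": 1}]}}

```text
time: 27.43
eef_pos: [0.4786, 0.2553, 0.2515]
ee_rot: [-0.051, 0.999, -0.001, -0.002]
ft_force: [0.4, 0.2, 0.0]
finger_gap: -0.0003
grip_force: 0.0
```

```bash
python3 - <<'E'
from h import *
plan()
E0=np.array([.4694,.3451]);ex=np.array([-.108,.9942])
s=robot.get_state(); print("u",(s["eef_pos"][:2]-E0)@ex)
c=cam("side"); print(robot.place_of("lid_edge","side"))
E
```

```text
t 27.4 at [0.4786 0.2553 0.2515] th 95.9 tilt [-0.0034 -0.0018] q [ 0.49  0.44 -0.13  1.01  0.    0.39] gap -0.0003 F [0.4 0.2 0. ]
u -0.09023454819825431
[{'xyz': [0.5481, 0.2075, 0.0817], 'conf': 0.68}]
```

>>> {"fn": "servo_tool", "kwargs": {"targets": [{"linear": [0, 0, 0.005], "twist": [0, 0, 0], "hand": 1}, {"linear": [0, 0, 0.005], "twist": [0, 0, 0], "hand": 1}, {"linear": [0, 0, 0.004], "twist": [0, 0, 0], "hand": 1}, {"linear": [0, 0, 0.003], "twist": [0, 0, 0], "hand": 1}, {"linear": [0, 0, 0.001], "twist": [0, 0, 0], "hand": 1}, {"linear": [0, 0, 0], "twist": [0, 0, 0], "hand": 1}]}}

```text
time: 28.03
eef_pos: [0.4791, 0.2561, 0.2352]
ee_rot: [-0.052, 0.999, -0.0, -0.0]
ft_force: [-0.1, -0.2, 0.3]
finger_gap: 0.0001
grip_force: 0.0
```

```bash
python3 - <<'E'
from h import *
plan()
c=cam("side"); print(robot.place_of("lid_edge","side"))
E
```

```text
t 28.0 at [0.4791 0.2561 0.2352] th 95.9 tilt [-0.0009 -0.0001] q [ 0.49  0.46 -0.15  0.96  0.    0.39] gap 0.0001 F [-0.1 -0.2  0.3]
[{'xyz': [0.5478, 0.2002, 0.0555], 'conf': 0.96}]
```

Go on down in small steps until resistance shows.

>>> {"fn": "servo_tool", "kwargs": {"targets": [{"linear": [0, 0, 0.001], "twist": [0, 0, 0], "hand": 1}, {"linear": [0, 0, 0.001], "twist": [0, 0, 0], "hand": 1}, {"linear": [0, 0, 0], "twist": [0, 0, 0], "hand": 1}]}}

```text
time: 28.38
eef_pos: [0.4792, 0.2561, 0.2345]
ee_rot: [-0.052, 0.999, 0.0, 0.0]
ft_force: [-1.6, -1.2, 4.4]
finger_gap: 0.0002
grip_force: 2.7
```

>>> {"fn": "servo_tool", "kwargs": {"targets": [{"linear": [0, 0, 0.001], "twist": [0, 0, 0], "hand": 1}, {"linear": [0, 0, 0.001], "twist": [0, 0, 0], "hand": 1}, {"linear": [0, 0, 0], "twist": [0, 0, 0], "hand": 1}]}}

```text
time: 28.63
eef_pos: [0.4791, 0.2561, 0.2343]
ee_rot: [-0.052, 0.999, 0.0, 0.001]
ft_force: [-5.1, -2.9, 17.0]
finger_gap: 0.0
grip_force: 8.4
```

>>> {"fn": "servo_tool", "kwargs": {"targets": [{"linear": [0, 0, -0.01], "twist": [0, 0, 0], "hand": 1}, {"linear": [0, 0, -0.028], "twist": [0, 0, -0.0528], "hand": -1}, {"linear": [0, 0, -0.028], "twist": [0, 0, -0.0528], "hand": -1}, {"linear": [0.0178, -0.0261, 0], "twist": [0, 0, 0], "hand": -1}, {"linear": [0.0178, -0.0261, 0], "twist": [0, 0, 0], "hand": -1}, {"linear": [0.0178, -0.0261, 0], "twist": [0, 0, 0], "hand": -1}, {"linear": [0.0178, -0.0261, 0], "twist": [0, 0, 0], "hand": -1}, {"linear": [0.0178, -0.0261, 0], "twist": [0, 0, 0], "hand": -1}, {"linear": [0, 0, 0], "twist": [0, 0, 0], "hand": -1}, {"linear": [0, 0, 0], "twist": [0, 0, 0], "hand": -1}]}}

```text
time: 29.47
eef_pos: [0.4347, 0.1033, 0.298]
ee_rot: [-0.155, 0.988, 0.0, 0.0]
ft_force: [0.5, -0.0, 0.5]
finger_gap: 0.0859
grip_force: 0.0
```

```bash
python3 - <<'E'
from h import *
for n in("scene","side","wrist"):
    c=cam(n); print(n); [print("  ",o) for o in tops("tin0",n,.05,.065,c)]
    print("  lid",[ (round(r["conf"],2),np.round(r["xyz"],3)) for r in robot.place_of("lid_edge",n)[:1]])
plan((.435,.1045,.30,107.9),(.435,.1045,.19,107.9))
E
```

```text
scene
   (0.78, 419, [435.1, 105.8, 58.2], 67, 60, 18.7)
   (0.64, 454, [669.0, -123.3, 57.9], 64, 60, 70.5)
   (0.63, 448, [549.6, 3.5, 58.0], 63, 62, 6.4)
   (0.58, 401, [427.4, -8.8, 58.1], 65, 61, 1.9)
  lid [(0.64, array([0.546, 0.207, 0.065]))]
side
   (0.92, 486, [434.1, 103.4, 58.5], 63, 60, 106.8)
   (0.88, 591, [547.2, 0.6, 58.7], 63, 59, 96.5)
   (0.66, 595, [426.0, -11.3, 58.7], 62, 59, 90.2)
   (0.62, 122, [658.9, -308.8, 57.5], 83, 5, 93.4)
   (0.61, 708, [666.2, -127.8, 58.6], 61, 60, 67.7)
  lid [(0.65, array([0.547, 0.201, 0.056]))]
wrist
   (0.95, 9266, [434.3, 106.5, 58.7], 60, 60, 18.2)
   (0.68, 11627, [425.6, -8.2, 58.6], 60, 60, 91.4)
   (0.63, 5314, [547.1, 3.7, 58.3], 60, 59, 7.1)
  lid [(0.64, array([0.541, 0.205, 0.058]))]
t 29.9 at [0.4352 0.1051 0.2975] th 108.1 tilt [-0.0002  0.    ] q [ 0.24  0.22 -0.32  1.03  0.   -0.08] gap 0.0853 F [0.2 0.1 0.8]
 twist 0.0016 rows 1 lin [ 0.0003 -0.0005 -0.0025] rows 1
 twist -0.0 rows 0 lin [0.   0.   0.11] rows 3
```

>>> {"fn": "servo_tool", "kwargs": {"targets": [{"linear": [0, 0, 0.023], "twist": [0, 0, 0], "hand": -1}, {"linear": [0, 0, 0.023], "twist": [0, 0, 0], "hand": -1}, {"linear": [0, 0, 0.023], "twist": [0, 0, 0], "hand": -1}, {"linear": [0, 0, 0.023], "twist": [0, 0, 0], "hand": -1}, {"linear": [0, 0, 0.0155], "twist": [0, 0, 0], "hand": -1}, {"linear": [0, 0, 0], "twist": [0, 0, 0], "hand": -1}, {"linear": [0, 0, 0], "twist": [0, 0, 0], "hand": 1}, {"linear": [0, 0, 0], "twist": [0, 0, 0], "hand": 1}, {"linear": [0, 0, 0], "twist": [0, 0, 0], "hand": 1}, {"linear": [0, 0, 0], "twist": [0, 0, 0], "hand": 1}, {"linear": [0, 0, 0], "twist": [0, 0, 0], "hand": 1}, {"linear": [0, 0, 0], "twist": [0, 0, 0], "hand": 1}, {"linear": [0, 0, 0], "twist": [0, 0, 0], "hand": 1}]}}

```text
time: 31.0
eef_pos: [0.4358, 0.1046, 0.1914]
ee_rot: [-0.157, 0.988, 0.0, 0.001]
ft_force: [0.9, 0.9, 7.1]
finger_gap: 0.0594
grip_force: 65.5
```

>>> {"fn": "servo_tool", "kwargs": {"targets": [{"linear": [0, 0, -0.02], "twist": [0, 0, 0], "hand": 1}, {"linear": [0, 0, -0.03], "twist": [0, 0, 0], "hand": 1}, {"linear": [0, 0, -0.026], "twist": [0, 0, 0.0477], "hand": 1}, {"linear": [0, 0, -0.026], "twist": [0, 0, 0.0477], "hand": 1}, {"linear": [0, 0, -0.026], "twist": [0, 0, 0.0477], "hand": 1}, {"linear": [0, 0, 0], "twist": [0, 0, 0], "hand": 1}]}}

```text
time: 31.5
eef_pos: [0.4366, 0.1048, 0.3231]
ee_rot: [-0.013, 1.0, 0.001, 0.004]
ft_force: [1.2, 0.2, -1.4]
finger_gap: 0.0592
grip_force: 65.3
```

>>> {"fn": "servo_tool", "kwargs": {"targets": [{"linear": [-0.0113, -0.0347, 0], "twist": [0, 0, 0], "hand": 1}, {"linear": [-0.0113, -0.0347, 0], "twist": [0, 0, 0], "hand": 1}, {"linear": [-0.0113, -0.0347, 0], "twist": [0, 0, 0], "hand": 1}, {"linear": [-0.0113, -0.0347, 0], "twist": [0, 0, 0], "hand": 1}, {"linear": [-0.0113, -0.0347, 0], "twist": [0, 0, 0], "hand": 1}, {"linear": [-0.0113, -0.0347, 0], "twist": [0, 0, 0], "hand": 1}, {"linear": [-0.0113, -0.0347, 0], "twist": [0, 0, 0], "hand": 1}, {"linear": [-0.0113, -0.0347, 0], "twist": [0, 0, 0], "hand": 1}, {"linear": [-0.0113, -0.0347, 0], "twist": [0, 0, 0], "hand": 1}, {"linear": [-0.0113, -0.0347, 0], "twist": [0, 0, 0], "hand": 1}, {"linear": [-0.0113, -0.0347, 0], "twist": [0, 0, 0], "hand": 1}, {"linear": [-0.0113, -0.0347, 0], "twist": [0, 0, 0], "hand": 1}, {"linear": [0, 0, 0], "twist": [0, 0, 0], "hand": 1}, {"linear": [0, 0, 0], "twist": [0, 0, 0], "hand": 1}]}}

```text
time: 32.67
eef_pos: [0.5819, -0.31, 0.3154]
ee_rot: [-0.013, 1.0, 0.001, -0.001]
ft_force: [-0.4, 0.5, -1.7]
finger_gap: 0.0593
grip_force: 65.8
```

```bash
python3 - <<'E'
from h import *
plan((.583,-.3075,.32,91.7),(.583,-.3075,.236,91.7))
c=cam("side"); print(tops("tin0","side",.04,.3,c)); print([(round(r["conf"],2),np.round(r["xyz"],3)) for r in robot.place_of("place0","side")])
E
```

```text
t 32.7 at [ 0.5819 -0.31    0.3154] th 91.5 tilt [-0.0029  0.0016] q [-0.49  0.61  0.33  1.3   0.   -0.52] gap 0.0593 F [-0.4  0.5 -1.7]
 twist -0.002 rows 1 lin [-0.0011  0.0025 -0.0046] rows 1
 twist -0.0 rows 0 lin [0.    0.    0.084] rows 3
[(0.79, 683, [425.3, -11.9, 57.1], 63, 60, 92.0), (0.72, 650, [547.0, -0.1, 56.9], 61, 59, 96.3), (0.61, 864, [566.6, -323.8, 172.0], 84, 49, 136.2)]
[(0.85, array([ 0.44 , -0.316,  0.044])), (0.85, array([ 0.37 , -0.313,  0.045])), (0.71, array([ 0.516, -0.309,  0.046])), (0.58, array([ 0.58 , -0.304,  0.044]))]
```

>>> {"fn": "servo_tool", "kwargs": {"targets": [{"linear": [-0.0005, 0.0015, 0.02], "twist": [0, 0, 0], "hand": 1}, {"linear": [0, 0, 0.02], "twist": [0, 0, 0], "hand": 1}, {"linear": [0, 0, 0.015], "twist": [0, 0, 0], "hand": 1}, {"linear": [0, 0, 0.012], "twist": [0, 0, 0], "hand": 1}, {"linear": [0, 0, 0.008], "twist": [0, 0, 0], "hand": 1}, {"linear": [0, 0, 0], "twist": [0, 0, 0], "hand": 1}, {"linear": [0, 0, 0], "twist": [0, 0, 0], "hand": 1}]}}

```text
time: 33.4
eef_pos: [0.5827, -0.3055, 0.2434]
ee_rot: [-0.015, 1.0, 0.0, -0.0]
ft_force: [0.5, 0.1, -1.0]
finger_gap: 0.0594
grip_force: 65.8
```

>>> {"fn": "servo_tool", "kwargs": {"targets": [{"linear": [0, 0, 0.0025], "twist": [0, 0, 0], "hand": 1}, {"linear": [0, 0, 0.0025], "twist": [0, 0, 0], "hand": 1}, {"linear": [0, 0, 0.0015], "twist": [0, 0, 0], "hand": 1}, {"linear": [0, 0, 0], "twist": [0, 0, 0], "hand": 1}]}}

```text
time: 33.73
eef_pos: [0.5827, -0.3065, 0.2367]
ee_rot: [-0.014, 1.0, -0.0, 0.0]
ft_force: [-0.1, 0.7, -1.5]
finger_gap: 0.0595
grip_force: 65.8
```

>>> {"fn": "servo_tool", "kwargs": {"targets": [{"linear": [0, 0, 0], "twist": [0, 0, 0], "hand": -1}, {"linear": [0, 0, 0], "twist": [0, 0, 0], "hand": -1}, {"linear": [0, 0, 0], "twist": [0, 0, 0], "hand": -1}, {"linear": [0, 0, 0], "twist": [0, 0, 0], "hand": -1}, {"linear": [0, 0, -0.02], "twist": [0, 0, 0], "hand": -1}, {"linear": [0, 0, -0.03], "twist": [0, 0, 0], "hand": -1}, {"linear": [0, 0, -0.0135], "twist": [0, 0, -0.0436], "hand": -1}, {"linear": [0, 0.0345, 0], "twist": [0, 0, 0], "hand": -1}, {"linear": [0, 0.0345, 0], "twist": [0, 0, 0], "hand": -1}, {"linear": [0, 0.0345, 0], "twist": [0, 0, 0], "hand": -1}, {"linear": [0, 0.0345, 0], "twist": [0, 0, 0], "hand": -1}, {"linear": [0, 0.0345, 0], "twist": [0, 0, 0], "hand": -1}, {"linear": [0, 0.0345, 0], "twist": [0, 0, 0], "hand": -1}, {"linear": [0, 0.0345, 0], "twist": [0, 0, 0], "hand": -1}, {"linear": [0, 0.0345, 0], "twist": [0, 0, 0], "hand": -1}, {"linear": [0, 0.0345, 0], "twist": [0, 0, 0], "hand": -1}, {"linear": [0, 0, 0], "twist": [0, 0, 0], "hand": -1}, {"linear": [0, 0, 0], "twist": [0, 0, 0], "hand": -1}]}}

```text
time: 35.23
eef_pos: [0.5469, 0.0039, 0.3006]
ee_rot: [-0.06, 0.998, -0.0, 0.0]
ft_force: [-0.6, -0.0, -0.4]
finger_gap: 0.0855
grip_force: 0.0
```

```bash
python3 - <<'E'
from h import *
for n in("scene","side","wrist"):
    c=cam(n); print(n); [print("  ",o) for o in tops("tin0",n,.05,.065,c)]; [print("  sh",o) for o in tops("tin0",n,.09,.12,c)]
plan((.5475,.002,.30,96.7),(.5475,.002,.19,96.7))
E
```

```text
scene
   (0.88, 449, [549.3, 3.2, 58.1], 63, 62, 7.1)
   (0.72, 113, [405.7, -5.9, 57.5], 68, 32, 72.6)
   (0.66, 454, [669.3, -123.3, 58.0], 63, 60, 71.5)
   (0.61, 93, [596.5, -287.5, 57.8], 81, 44, 140.2)
   (0.6, 4703, [536.5, 270.9, 59.4], 234, 160, 6.1)
  sh (0.61, 428, [585.8, -305.0, 101.9], 64, 63, 92.0)
side
   (0.97, 115, [568.5, -328.0, 57.8], 77, 36, 142.8)
   (0.88, 616, [425.2, -11.4, 58.6], 62, 60, 92.9)
   (0.77, 733, [666.2, -126.6, 58.4], 62, 61, 69.8)
   (0.75, 549, [547.0, -0.0, 58.6], 62, 60, 96.5)
  sh (0.97, 1299, [580.4, -308.7, 103.2], 61, 61, 1.9)
wrist
   (0.74, 8942, [547.4, 3.3, 58.7], 60, 60, 7.0)
   (0.66, 7753, [438.8, -8.3, 58.7], 60, 34, 91.3)
   (0.64, 2086, [654.2, -132.1, 57.7], 42, 34, 160.0)
t 35.7 at [0.5471 0.0011 0.3   ] th 96.5 tilt [-0.0001 -0.0001] q [ 0.    0.4  -0.05  1.12 -0.   -0.11] gap 0.0857 F [-0.3  0.1 -0.3]
 twist -0.0015 rows 1 lin [-0.0005  0.0009  0.    ] rows 1
 twist -0.0 rows 0 lin [0.   0.   0.11] rows 3
```

>>> {"fn": "servo_tool", "kwargs": {"targets": [{"linear": [0, 0, 0.023], "twist": [0, 0, 0], "hand": -1}, {"linear": [0, 0, 0.023], "twist": [0, 0, 0], "hand": -1}, {"linear": [0, 0, 0.023], "twist": [0, 0, 0], "hand": -1}, {"linear": [0, 0, 0.023], "twist": [0, 0, 0], "hand": -1}, {"linear": [0, 0, 0.018], "twist": [0, 0, 0], "hand": -1}, {"linear": [0, 0, 0], "twist": [0, 0, 0], "hand": -1}, {"linear": [0, 0, 0], "twist": [0, 0, 0], "hand": 1}, {"linear": [0, 0, 0], "twist": [0, 0, 0], "hand": 1}, {"linear": [0, 0, 0], "twist": [0, 0, 0], "hand": 1}, {"linear": [0, 0, 0], "twist": [0, 0, 0], "hand": 1}, {"linear": [0, 0, 0], "twist": [0, 0, 0], "hand": 1}, {"linear": [0, 0, 0], "twist": [0, 0, 0], "hand": 1}, {"linear": [0, 0, 0], "twist": [0, 0, 0], "hand": 1}]}}

```text
time: 36.77
eef_pos: [0.5478, 0.0019, 0.1917]
ee_rot: [-0.058, 0.998, -0.0, 0.002]
ft_force: [-0.1, -0.5, 6.4]
finger_gap: 0.059
grip_force: 65.8
```

>>> {"fn": "servo_tool", "kwargs": {"targets": [{"linear": [0, 0, -0.02], "twist": [0, 0, 0], "hand": 1}, {"linear": [0, 0, -0.03], "twist": [0, 0, 0], "hand": 1}, {"linear": [0, 0, -0.025], "twist": [0, 0, 0.042], "hand": 1}, {"linear": [0, 0, -0.025], "twist": [0, 0, 0], "hand": 1}, {"linear": [0, 0, -0.025], "twist": [0, 0, 0], "hand": 1}, {"linear": [0.005, -0.0344, 0], "twist": [0, 0, 0], "hand": 1}, {"linear": [0.005, -0.0344, 0], "twist": [0, 0, 0], "hand": 1}, {"linear": [0.005, -0.0344, 0], "twist": [0, 0, 0], "hand": 1}, {"linear": [0.005, -0.0344, 0], "twist": [0, 0, 0], "hand": 1}, {"linear": [0.005, -0.0344, 0], "twist": [0, 0, 0], "hand": 1}, {"linear": [0.005, -0.0344, 0], "twist": [0, 0, 0], "hand": 1}, {"linear": [0.005, -0.0344, 0], "twist": [0, 0, 0], "hand": 1}, {"linear": [0.005, -0.0344, 0], "twist": [0, 0, 0], "hand": 1}, {"linear": [0.005, -0.0344, 0], "twist": [0, 0, 0], "hand": 1}, {"linear": [0, 0, 0], "twist": [0, 0, 0], "hand": 1}, {"linear": [0, 0, 0], "twist": [0, 0, 0], "hand": 1}]}}

```text
time: 38.1
eef_pos: [0.5109, -0.3108, 0.3144]
ee_rot: [-0.014, 1.0, 0.0, -0.0]
ft_force: [0.3, 0.3, -1.4]
finger_gap: 0.0594
grip_force: 65.5
```

```bash
python3 - <<'E'
from h import *
plan((.511,-.3095,.32,91.7),(.511,-.3095,.236,91.7))
c=cam("side"); print([o for z in(.04,.09,.14) for o in tops("tin0","side",z,z+.045,c)])
plan()
E
```

```text
t 38.1 at [ 0.5109 -0.3108  0.3144] th 91.6 tilt [-0.0008  0.0008] q [-0.55  0.48  0.12  1.21  0.   -0.57] gap 0.0594 F [ 0.3  0.3 -1.4]
 twist -0.0011 rows 1 lin [-0.0002  0.0013 -0.0056] rows 1
 twist -0.0 rows 0 lin [0.    0.    0.084] rows 3
[(0.95, 288, [588.2, -297.7, 65.0], 97, 65, 76.1), (0.95, 788, [665.8, -127.6, 57.1], 61, 60, 68.2), (0.83, 26, [503.6, -301.1, 46.4], 90, 38, 141.1), (0.69, 460, [415.5, -12.3, 57.4], 61, 40, 90.7), (0.95, 1285, [580.7, -308.4, 103.3], 61, 61, 91.6), (0.83, 31, [515.3, -315.6, 125.6], 71, 55, 1.4), (0.83, 598, [509.9, -320.2, 174.6], 60, 58, 1.7)]
t 38.3 at [ 0.5119 -0.3077  0.3149] th 91.9 tilt [-0.0007  0.0007] q [-0.54  0.48  0.12  1.21  0.   -0.57] gap 0.0595 F [-0.2 -0.1 -1.4]
```

>>> {"fn": "servo_tool", "kwargs": {"targets": [{"linear": [0, 0, 0.02], "twist": [0, 0, 0], "hand": 1}, {"linear": [0, 0, 0.02], "twist": [0, 0, 0], "hand": 1}, {"linear": [0, 0, 0.015], "twist": [0, 0, 0], "hand": 1}, {"linear": [0, 0, 0.01], "twist": [0, 0, 0], "hand": 1}, {"linear": [0, 0, 0.006], "twist": [0, 0, 0], "hand": 1}, {"linear": [0, 0, 0.0035], "twist": [0, 0, 0], "hand": 1}, {"linear": [0, 0, 0.0025], "twist": [0, 0, 0], "hand": 1}, {"linear": [0, 0, 0], "twist": [0, 0, 0], "hand": 1}, {"linear": [0, 0, 0], "twist": [0, 0, 0], "hand": 1}]}}

```text
time: 39.05
eef_pos: [0.5121, -0.309, 0.2389]
ee_rot: [-0.016, 1.0, -0.0, 0.001]
ft_force: [-0.9, -0.9, -1.5]
finger_gap: 0.0596
grip_force: 65.5
```

>>> {"fn": "servo_tool", "kwargs": {"targets": [{"linear": [0, 0, 0.002], "twist": [0, 0, 0], "hand": 1}, {"linear": [0, 0, 0], "twist": [0, 0, 0], "hand": 1}, {"linear": [0, 0, 0], "twist": [0, 0, 0], "hand": -1}, {"linear": [0, 0, 0], "twist": [0, 0, 0], "hand": -1}, {"linear": [0, 0, 0], "twist": [0, 0, 0], "hand": -1}, {"linear": [0, 0, 0], "twist": [0, 0, 0], "hand": -1}, {"linear": [0, 0, -0.02], "twist": [0, 0, 0], "hand": -1}, {"linear": [0, 0, -0.03], "twist": [0, 0, 0], "hand": -1}, {"linear": [0, 0, -0.0135], "twist": [0, 0, 0.005], "hand": -1}]}}

```text
time: 39.8
eef_pos: [0.5123, -0.3092, 0.3026]
ee_rot: [-0.011, 1.0, -0.001, 0.001]
ft_force: [0.7, -1.2, 0.6]
finger_gap: 0.0852
grip_force: 0.0
```

>>> {"fn": "servo_tool", "kwargs": {"targets": [{"linear": [0.0086, 0.0336, 0], "twist": [0, 0, 0], "hand": -1}, {"linear": [0.0086, 0.0336, 0], "twist": [0, 0, 0], "hand": -1}, {"linear": [0.0086, 0.0336, 0], "twist": [0, 0, 0], "hand": -1}, {"linear": [0.0086, 0.0336, 0], "twist": [0, 0, 0], "hand": -1}, {"linear": [0.0086, 0.0336, 0], "twist": [0, 0, 0], "hand": -1}, {"linear": [0.0086, 0.0336, 0], "twist": [0, 0, 0], "hand": -1}, {"linear": [0.0086, 0.0336, 0], "twist": [0, 0, 0], "hand": -1}, {"linear": [0.0086, 0.0336, 0], "twist": [0, 0, 0], "hand": -1}, {"linear": [0.0086, 0.0336, 0], "twist": [0, 0, 0], "hand": -1}, {"linear": [0, 0, 0], "twist": [0, 0, 0], "hand": -1}, {"linear": [0, 0, 0], "twist": [0, 0, 0], "hand": -1}]}}

```text
time: 40.72
eef_pos: [0.4275, -0.0068, 0.3]
ee_rot: [-0.013, 1.0, -0.0, 0.0]
ft_force: [0.5, -0.1, 0.2]
finger_gap: 0.0854
grip_force: 0.0
```

```bash
python3 - <<'E'
from h import *
for n in("scene","side","wrist"):
    c=cam(n); print(n); [print("  ",o) for o in tops("tin0",n,.05,.065,c)]; [print("  sh",o) for o in tops("tin0",n,.09,.12,c)]
plan((.426,-.0095,.30,91),(.426,-.0095,.19,91))
E
```

```text
scene
   (0.93, 58, [512.8, -278.3, 57.9], 62, 11, 176.8)
   (0.85, 84, [597.3, -306.7, 57.7], 91, 52, 118.1)
   (0.81, 456, [669.6, -123.3, 57.9], 64, 60, 71.3)
  sh (0.93, 401, [514.9, -307.4, 102.1], 63, 63, 89.7)
  sh (0.85, 417, [583.0, -304.9, 101.7], 63, 61, 90.8)
side
   (0.82, 89, [497.5, -327.5, 57.7], 80, 40, 139.2)
   (0.79, 112, [565.6, -323.4, 58.0], 83, 41, 137.0)
   (0.75, 564, [425.2, -12.2, 58.7], 60, 60, 91.4)
   (0.69, 720, [665.9, -126.6, 58.4], 61, 61, 70.5)
  sh (0.82, 1272, [510.7, -311.3, 103.4], 61, 59, 92.0)
  sh (0.79, 1268, [580.6, -308.9, 103.3], 62, 60, 1.9)
wrist
   (0.79, 9287, [425.6, -8.5, 58.6], 61, 60, 1.3)
t 41.2 at [ 0.4281 -0.009   0.2995] th 91.1 tilt [-0.0002 -0.    ] q [-0.02  0.18 -0.36  1.03 -0.   -0.04] gap 0.0852 F [ 0.3 -0.7  0.6]
 twist 0.0011 rows 1 lin [ 0.0021 -0.0005 -0.0005] rows 1
 twist -0.0 rows 0 lin [0.   0.   0.11] rows 3
```

>>> {"fn": "servo_tool", "kwargs": {"targets": [{"linear": [0.0018, 0, 0.023], "twist": [0, 0, 0], "hand": -1}, {"linear": [0, 0, 0.023], "twist": [0, 0, 0], "hand": -1}, {"linear": [0, 0, 0.023], "twist": [0, 0, 0], "hand": -1}, {"linear": [0, 0, 0.023], "twist": [0, 0, 0], "hand": -1}, {"linear": [0, 0, 0.018], "twist": [0, 0, 0], "hand": -1}, {"linear": [0, 0, 0], "twist": [0, 0, 0], "hand": -1}, {"linear": [0, 0, 0], "twist": [0, 0, 0], "hand": 1}, {"linear": [0, 0, 0], "twist": [0, 0, 0], "hand": 1}, {"linear": [0, 0, 0], "twist": [0, 0, 0], "hand": 1}, {"linear": [0, 0, 0], "twist": [0, 0, 0], "hand": 1}, {"linear": [0, 0, 0], "twist": [0, 0, 0], "hand": 1}, {"linear": [0, 0, 0], "twist": [0, 0, 0], "hand": 1}, {"linear": [0, 0, 0], "twist": [0, 0, 0], "hand": 1}]}}

```text
time: 42.25
eef_pos: [0.4269, -0.0083, 0.1909]
ee_rot: [-0.011, 1.0, -0.0, 0.002]
ft_force: [0.2, -0.4, 6.4]
finger_gap: 0.0591
grip_force: 65.7
```

>>> {"fn": "servo_tool", "kwargs": {"targets": [{"linear": [0, 0, -0.02], "twist": [0, 0, 0], "hand": 1}, {"linear": [0, 0, -0.03], "twist": [0, 0, 0], "hand": 1}, {"linear": [0, 0, -0.025], "twist": [0, 0, -0.005], "hand": 1}, {"linear": [0, 0, -0.025], "twist": [0, 0, 0], "hand": 1}, {"linear": [0, 0, -0.025], "twist": [0, 0, 0], "hand": 1}, {"linear": [-0.0004, -0.0336, 0], "twist": [0, 0, 0], "hand": 1}, {"linear": [-0.0004, -0.0336, 0], "twist": [0, 0, 0], "hand": 1}, {"linear": [-0.0004, -0.0336, 0], "twist": [0, 0, 0], "hand": 1}, {"linear": [-0.0004, -0.0336, 0], "twist": [0, 0, 0], "hand": 1}, {"linear": [-0.0004, -0.0336, 0], "twist": [0, 0, 0], "hand": 1}, {"linear": [-0.0004, -0.0336, 0], "twist": [0, 0, 0], "hand": 1}, {"linear": [-0.0004, -0.0336, 0], "twist": [0, 0, 0], "hand": 1}, {"linear": [-0.0004, -0.0336, 0], "twist": [0, 0, 0], "hand": 1}, {"linear": [-0.0004, -0.0336, 0], "twist": [0, 0, 0], "hand": 1}, {"linear": [0, 0, 0], "twist": [0, 0, 0], "hand": 1}, {"linear": [0, 0, 0], "twist": [0, 0, 0], "hand": 1}]}}

```text
time: 43.58
eef_pos: [0.4387, -0.3119, 0.3139]
ee_rot: [-0.014, 1.0, 0.0, -0.0]
ft_force: [0.3, 0.2, -0.4]
finger_gap: 0.0593
grip_force: 66.1
```

```bash
python3 - <<'E'
from h import *
plan((.439,-.3117,.32,91.7),(.439,-.3117,.2365,91.7))
c=cam("side"); print([o for z in(.09,.14) for o in tops("tin0","side",z,z+.045,c)])
plan()
E
```

```text
t 43.6 at [ 0.4387 -0.3119  0.3139] th 91.6 tilt [-0.0009  0.001 ] q [-0.62  0.37 -0.06  1.14  0.   -0.65] gap 0.0593 F [ 0.3  0.2 -0.4]
 twist -0.0008 rows 1 lin [-0.0003  0.0002 -0.0061] rows 1
 twist -0.0 rows 0 lin [0.     0.     0.0835] rows 3
[(0.96, 19, [436.6, -343.2, 131.7], 54, 1, 0.9), (0.88, 1276, [579.9, -308.7, 103.3], 61, 61, 91.4), (0.78, 1265, [511.0, -311.5, 103.4], 61, 60, 92.1), (0.96, 499, [436.1, -324.9, 174.4], 59, 39, 3.1)]
t 43.7 at [ 0.4389 -0.3095  0.3142] th 91.8 tilt [-0.0013  0.0013] q [-0.61  0.37 -0.06  1.14  0.   -0.65] gap 0.0595 F [ 0.9  1.2 -1.8]
```

>>> {"fn": "servo_tool", "kwargs": {"targets": [{"linear": [0, 0, 0.02], "twist": [0, 0, 0], "hand": 1}, {"linear": [0, 0, 0.02], "twist": [0, 0, 0], "hand": 1}, {"linear": [0, 0, 0.015], "twist": [0, 0, 0], "hand": 1}, {"linear": [0, 0, 0.01], "twist": [0, 0, 0], "hand": 1}, {"linear": [0, 0, 0.006], "twist": [0, 0, 0], "hand": 1}, {"linear": [0, 0, 0.0035], "twist": [0, 0, 0], "hand": 1}, {"linear": [0, 0, 0.003], "twist": [0, 0, 0], "hand": 1}, {"linear": [0, 0, 0], "twist": [0, 0, 0], "hand": 1}, {"linear": [0, 0, 0], "twist": [0, 0, 0], "hand": 1}]}}

```text
time: 44.48
eef_pos: [0.4395, -0.3105, 0.2378]
ee_rot: [-0.016, 1.0, -0.0, 0.0]
ft_force: [-0.2, 0.1, -2.6]
finger_gap: 0.0594
grip_force: 66.2
```

>>> {"fn": "servo_tool", "kwargs": {"targets": [{"linear": [0, 0, 0.0015], "twist": [0, 0, 0], "hand": 1}, {"linear": [0, 0, 0], "twist": [0, 0, 0], "hand": 1}, {"linear": [0, 0, 0], "twist": [0, 0, 0], "hand": -1}, {"linear": [0, 0, 0], "twist": [0, 0, 0], "hand": -1}, {"linear": [0, 0, 0], "twist": [0, 0, 0], "hand": -1}, {"linear": [0, 0, 0], "twist": [0, 0, 0], "hand": -1}, {"linear": [0, 0, -0.02], "twist": [0, 0, 0], "hand": -1}, {"linear": [0, 0, -0.024], "twist": [0, 0, 0], "hand": -1}, {"linear": [0, 0, -0.005], "twist": [0, 0, 0.0469], "hand": -1}, {"linear": [0, 0, -0.005], "twist": [0, 0, 0.0469], "hand": -1}, {"linear": [0, 0, -0.005], "twist": [0, 0, 0.0469], "hand": -1}, {"linear": [0, 0, -0.005], "twist": [0, 0, 0.0469], "hand": -1}]}}

```text
time: 45.48
eef_pos: [0.4392, -0.3104, 0.3003]
ee_rot: [0.173, 0.985, -0.0, 0.0]
ft_force: [-1.1, -0.5, -0.5]
finger_gap: 0.0852
grip_force: 0.0
```

>>> {"fn": "servo_tool", "kwargs": {"targets": [{"linear": [-0.0169, 0.028, 0], "twist": [0, 0, 0], "hand": -1}, {"linear": [-0.0169, 0.028, 0], "twist": [0, 0, 0], "hand": -1}, {"linear": [-0.0169, 0.028, 0], "twist": [0, 0, 0], "hand": -1}, {"linear": [-0.0169, 0.028, 0], "twist": [0, 0, 0], "hand": -1}, {"linear": [-0.0169, 0.028, 0], "twist": [0, 0, 0], "hand": -1}, {"linear": [-0.0169, 0.028, 0], "twist": [0, 0, 0], "hand": -1}, {"linear": [-0.0169, 0.028, 0], "twist": [0, 0, 0], "hand": -1}, {"linear": [-0.0169, 0.028, 0], "twist": [0, 0, 0], "hand": -1}, {"linear": [-0.0169, 0.028, 0], "twist": [0, 0, 0], "hand": -1}, {"linear": [0, 0, 0], "twist": [0, 0, 0], "hand": -1}, {"linear": [0, 0, 0], "twist": [0, 0, 0], "hand": -1}]}}

```text
time: 46.4
eef_pos: [0.6684, -0.1227, 0.2988]
ee_rot: [0.17, 0.986, -0.0, -0.0]
ft_force: [-1.1, 0.2, -0.1]
finger_gap: 0.0853
grip_force: 0.0
```

```bash
python3 - <<'E'
from h import *
for n in("scene","side","wrist"):
    c=cam(n); print(n); [print("  ",o) for o in tops("tin0",n,.05,.065,c)]; [print("  sh",o) for o in tops("tin0",n,.09,.12,c)]
plan((.667,-.1253,.30,70.2),(.667,-.1253,.19,70.2))
E
```

```text
scene
   (0.81, 44, [611.1, -299.7, 57.6], 54, 14, 106.1)
   (0.74, 46, [437.9, -280.4, 58.3], 60, 5, 0.7)
   (0.73, 405, [669.2, -123.7, 57.9], 64, 61, 72.2)
  sh (0.81, 271, [585.1, -305.7, 101.9], 61, 58, 93.7)
  sh (0.74, 97, [439.8, -286.0, 99.1], 61, 16, 3.4)
side
   (0.85, 80, [438.2, -342.5, 57.6], 57, 2, 1.1)
   (0.71, 86, [498.0, -327.6, 58.0], 82, 40, 139.1)
   (0.69, 116, [565.6, -322.6, 58.1], 84, 41, 136.8)
   (0.68, 596, [666.5, -126.9, 58.4], 61, 61, 69.3)
  sh (0.85, 1303, [437.5, -312.6, 103.3], 61, 60, 92.2)
  sh (0.71, 1279, [510.8, -311.2, 103.4], 61, 60, 92.2)
  sh (0.69, 1298, [580.6, -308.6, 103.3], 62, 61, 2.5)
wrist
   (0.91, 553, [598.5, -274.8, 56.5], 26, 3, 179.6)
   (0.78, 9086, [667.6, -123.4, 58.7], 60, 60, 70.6)
t 46.9 at [ 0.6669 -0.1252  0.3001] th 70.2 tilt [ 0.0004 -0.0001] q [-0.19  0.65  0.37  1.29  0.    0.16] gap 0.0855 F [-0.4  0.6 -0.9]
 twist 0.0003 rows 1 lin [-0.0001 -0.0001  0.0001] rows 1
 twist -0.0 rows 0 lin [0.   0.   0.11] rows 3
```

>>> {"fn": "servo_tool", "kwargs": {"targets": [{"linear": [0, 0, 0.023], "twist": [0, 0, 0], "hand": -1}, {"linear": [0, 0, 0.023], "twist": [0, 0, 0], "hand": -1}, {"linear": [0, 0, 0.023], "twist": [0, 0, 0], "hand": -1}, {"linear": [0, 0, 0.023], "twist": [0, 0, 0], "hand": -1}, {"linear": [0, 0, 0.018], "twist": [0, 0, 0], "hand": -1}, {"linear": [0, 0, 0], "twist": [0, 0, 0], "hand": -1}, {"linear": [0, 0, 0], "twist": [0, 0, 0], "hand": 1}, {"linear": [0, 0, 0], "twist": [0, 0, 0], "hand": 1}, {"linear": [0, 0, 0], "twist": [0, 0, 0], "hand": 1}, {"linear": [0, 0, 0], "twist": [0, 0, 0], "hand": 1}, {"linear": [0, 0, 0], "twist": [0, 0, 0], "hand": 1}, {"linear": [0, 0, 0], "twist": [0, 0, 0], "hand": 1}, {"linear": [0, 0, 0], "twist": [0, 0, 0], "hand": 1}]}}

```text
time: 47.93
eef_pos: [0.6681, -0.1246, 0.1917]
ee_rot: [0.171, 0.985, -0.0, 0.002]
ft_force: [0.5, 0.5, 6.3]
finger_gap: 0.0595
grip_force: 66.6
```

>>> {"fn": "servo_tool", "kwargs": {"targets": [{"linear": [0, 0, -0.02], "twist": [0, 0, 0], "hand": 1}, {"linear": [0, 0, -0.025], "twist": [0, 0, 0], "hand": 1}, {"linear": [0, 0, -0.025], "twist": [0, 0, -0.0469], "hand": 1}, {"linear": [0, 0, -0.025], "twist": [0, 0, -0.0469], "hand": 1}, {"linear": [0, 0, -0.025], "twist": [0, 0, -0.0469], "hand": 1}, {"linear": [0, 0, -0.025], "twist": [0, 0, -0.0469], "hand": 1}, {"linear": [0.0305, -0.018, 0], "twist": [0, 0, 0], "hand": 1}, {"linear": [0.0305, -0.018, 0], "twist": [0, 0, 0], "hand": 1}, {"linear": [0.0305, -0.018, 0], "twist": [0, 0, 0], "hand": 1}, {"linear": [0.0305, -0.018, 0], "twist": [0, 0, 0], "hand": 1}, {"linear": [0.0305, -0.018, 0], "twist": [0, 0, 0], "hand": 1}, {"linear": [0.0305, -0.018, 0], "twist": [0, 0, 0], "hand": 1}, {"linear": [0.0305, -0.018, 0], "twist": [0, 0, 0], "hand": 1}, {"linear": [0.0305, -0.018, 0], "twist": [0, 0, 0], "hand": 1}, {"linear": [0.0305, -0.018, 0], "twist": [0, 0, 0], "hand": 1}, {"linear": [0.0305, -0.018, 0], "twist": [0, 0, 0], "hand": 1}, {"linear": [0, 0, 0], "twist": [0, 0, 0], "hand": 1}, {"linear": [0, 0, 0], "twist": [0, 0, 0], "hand": 1}]}}

```text
time: 49.43
eef_pos: [0.3664, -0.3146, 0.3345]
ee_rot: [-0.014, 1.0, 0.0, -0.0]
ft_force: [0.8, -0.3, -2.3]
finger_gap: 0.0593
grip_force: 66.1
```

```bash
python3 - <<'E'
from h import *
plan((.367,-.314,.32,91.7),(.367,-.314,.2365,91.7))
c=cam("side"); print([o for z in(.09,.14) for o in tops("tin0","side",z,z+.045,c)])
plan()
E
```

```text
t 49.4 at [ 0.3664 -0.3146  0.3345] th 91.6 tilt [-0.0006  0.0008] q [-0.71  0.25 -0.17  1.15  0.   -0.74] gap 0.0593 F [ 0.8 -0.3 -2.3]
 twist -0.0011 rows 1 lin [-0.0006  0.0006  0.0145] rows 1
 twist -0.0 rows 0 lin [0.     0.     0.0835] rows 3
[(0.71, 1282, [510.7, -311.0, 103.4], 61, 60, 92.5), (0.68, 1286, [437.5, -312.7, 103.3], 60, 60, 92.6), (0.55, 1290, [580.3, -308.5, 103.3], 62, 61, 3.3), (0.9, 240, [393.6, -319.0, 165.9], 64, 21, 70.5)]
t 49.6 at [ 0.3688 -0.3135  0.3346] th 91.9 tilt [0.0003 0.0003] q [-0.7   0.25 -0.17  1.15  0.   -0.74] gap 0.0594 F [ 0.3  0.5 -1.8]
```

>>> {"fn": "servo_tool", "kwargs": {"targets": [{"linear": [0, 0, 0.02], "twist": [0, 0, 0], "hand": 1}, {"linear": [0, 0, 0.02], "twist": [0, 0, 0], "hand": 1}, {"linear": [0, 0, 0.02], "twist": [0, 0, 0], "hand": 1}, {"linear": [0, 0, 0.015], "twist": [0, 0, 0], "hand": 1}, {"linear": [0, 0, 0.01], "twist": [0, 0, 0], "hand": 1}, {"linear": [0, 0, 0.006], "twist": [0, 0, 0], "hand": 1}, {"linear": [0, 0, 0.0045], "twist": [0, 0, 0], "hand": 1}, {"linear": [0, 0, 0], "twist": [0, 0, 0], "hand": 1}, {"linear": [0, 0, 0], "twist": [0, 0, 0], "hand": 1}]}}

```text
time: 50.33
eef_pos: [0.3687, -0.3138, 0.2394]
ee_rot: [-0.016, 1.0, -0.0, 0.0]
ft_force: [0.1, -0.3, -1.2]
finger_gap: 0.0594
grip_force: 66.1
```

>>> {"fn": "servo_tool", "kwargs": {"targets": [{"linear": [0, 0, 0.0025], "twist": [0, 0, 0], "hand": 1}, {"linear": [0, 0, 0], "twist": [0, 0, 0], "hand": 1}, {"linear": [0, 0, 0], "twist": [0, 0, 0], "hand": -1}, {"linear": [0, 0, 0], "twist": [0, 0, 0], "hand": -1}, {"linear": [0, 0, 0], "twist": [0, 0, 0], "hand": -1}, {"linear": [0, 0, 0], "twist": [0, 0, 0], "hand": -1}, {"linear": [0, 0, -0.02], "twist": [0, 0, 0], "hand": -1}, {"linear": [0, 0, -0.03], "twist": [0, 0, 0], "hand": -1}, {"linear": [0, 0, -0.03], "twist": [0, 0, 0], "hand": -1}, {"linear": [0, 0, -0.03], "twist": [0, 0, 0], "hand": -1}, {"linear": [0, 0.03, 0], "twist": [0, 0, 0], "hand": -1}, {"linear": [0, 0.03, 0], "twist": [0, 0, 0], "hand": -1}, {"linear": [0, 0.03, 0], "twist": [0, 0, 0], "hand": -1}, {"linear": [0, 0.03, 0], "twist": [0, 0, 0], "hand": -1}, {"linear": [0, 0.03, 0], "twist": [0, 0, 0], "hand": -1}, {"linear": [0, 0.03, 0], "twist": [0, 0, 0], "hand": -1}, {"linear": [0, 0, 0], "twist": [0, 0, 0], "hand": -1}]}}

```text
time: 51.75
eef_pos: [0.3615, -0.1305, 0.3468]
ee_rot: [-0.018, 1.0, 0.001, -0.0]
ft_force: [-1.0, 0.5, -0.0]
finger_gap: 0.0855
grip_force: 0.0
```

```bash
python3 - <<'E'
from h import *
for n in("scene","side"):
    c=cam(n); save(c,n+"9.png"); print(n); [print("  sh",o) for o in tops("tin0",n,.09,.12,c)]
    for t in("jar","dish","lid_edge","place0","carton0","tin0"): print(t,[(round(r["conf"],2),np.round(r["xyz"],3).tolist()) for r in robot.place_of(t,n)])
    W=world(c); a=np.radians(96.2);ex=np.array([np.cos(a),np.sin(a)]);ey=np.array([-ex[1],ex[0]])
    q=W[...,:2]-[.537,.279];u=q@ex;v=q@ey
    m=(abs(u)<.07)&(abs(v)<.11)&(W[...,2]>.05)&(W[...,2]<.08); f=np.polyfit(u[m],W[m][:,2],1); print("lid",m.sum(),f)
E
```

```text
scene
  sh (0.87, 396, [446.8, -309.3, 101.6], 79, 64, 1.6)
  sh (0.77, 348, [370.9, -312.5, 101.9], 64, 62, 4.3)
  sh (0.62, 433, [583.4, -305.6, 101.9], 63, 63, 91.1)
  sh (0.58, 391, [513.7, -306.8, 101.9], 65, 60, 179.8)
jar [(0.94, [0.678, -0.005, -0.001])]
dish [(0.61, [0.684, 0.116, 0.0])]
lid_edge [(0.59, [0.544, 0.21, 0.066])]
place0 [(0.92, [0.584, -0.314, 0.047]), (0.92, [0.514, -0.312, 0.047]), (0.69, [0.438, -0.312, 0.042]), (0.69, [0.368, -0.309, 0.045])]
carton0 [(0.74, [0.685, 0.114, 0.001])]
tin0 [(0.75, [0.438, -0.306, 0.045]), (0.74, [0.369, -0.316, 0.044]), (0.68, [0.512, -0.309, 0.043]), (0.62, [0.582, -0.306, 0.045])]
lid 4309 [0.00343861 0.0595895 ]
side
  sh (0.8, 1300, [580.6, -308.5, 103.2], 61, 61, 2.2)
  sh (0.66, 1362, [367.6, -316.3, 103.2], 61, 60, 91.8)
  sh (0.62, 1307, [437.5, -312.8, 103.3], 60, 60, 92.3)
jar [(0.55, [0.676, -0.012, 0.003])]
dish [(0.72, [0.683, 0.113, -0.001])]
lid_edge [(0.56, [0.549, 0.201, 0.059]), (0.52, [0.364, -0.316, 0.043])]
place0 [(0.58, [0.676, -0.01, 0.003])]
carton0 [(0.5, [0.549, 0.202, 0.057]), (0.29, [0.682, -0.011, 0.003])]
tin0 [(0.95, [0.584, -0.301, 0.049]), (0.69, [0.508, -0.315, 0.043]), (0.61, [0.363, -0.313, 0.047]), (0.6, [0.44, -0.308, 0.047])]
lid 2607 [-0.01113361  0.05951936]
```

View pics/side9.png

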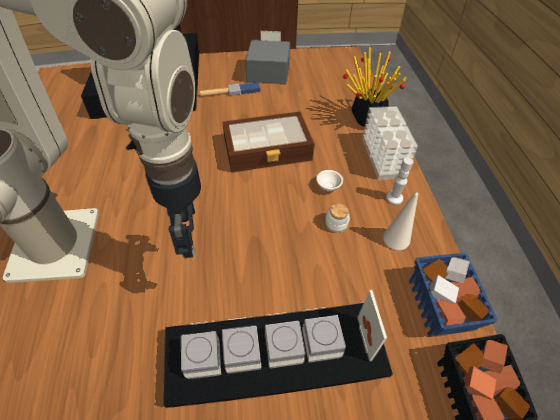

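The side picture shows the lid flat and closed on the case (about 270,140). Four tins stand in a square row from 200,355 to 325,338, starting next to the card at 372,325, and the jar and dish are where they were. The lid slope is about 0 and every tin is within 4 mm of its place.

```bash
python3 -c "
from h import *
print(robot.sign_off())"
```

```text
the job is handed in; nothing more can be done
None
```

The job is handed in, with no verdict shown: all three cartons lie in their own bays under the fully closed lid, all four tins stand square at labels 0–3 from the picture card, and the jar and dish were not moved.

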